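# Fit the specimen carriage to the dovetail stage

## Robot

A 6-joint arm with a two-finger parallel gripper is mounted at the origin on the work surface. World frame = base frame: x ahead of the robot, y to its left, z up, the work surface at z = 0. Lengths are in m, angles in degrees, forces in N, time in s.
With the tool pointing down it reaches from about 0.25 to 0.775 m from the base axis. Payload 4 kg.
Tool frame: the origin (TCP) lies between the finger pads; the fingertips stand 25 mm ahead of it and the grasp point (between the pads) lies 6 mm ahead of it; z points along the fingers, x is the direction in which the jaws open and shut, and the axes are right-handed (so a half turn about z gives the same grasp; the last joint's range is limited). The gripper opens to 85 mm and grips with 20 to 120 N. Pads are 22 mm wide; open, the fingers measure 114 mm over their backs; the gripper's body (76 mm by 85 mm) begins 54 mm behind the grasp point. The pads swing forward as they close: fully open they stand 13 mm farther back than shut.
Start: joints at [59.467, 4.996, 78.535, -0, 96.463, -5.907], TCP at [0.229, 0.5, 0.256] pointing down, gripper open.
Joint ranges: [-177.83, 177.83], [-43.37, 116.18], [15.69, 146.23], [-61.86, 241.86], [9.47, 152.12], [-147.06, 147.06]. Speed limits (degrees/s): [159.86, 159.86, 180, 180, 180, 180].

## Interface

Orientations are given as a 3x3 rotation matrix whose columns are the frame's x, y, z axes.
In Python, from workcell import robot gives the robot as it stands.
- The arm moves only by the tool send_rows, never from a script. Its argument "rows" is a list of rows, each an object of numbers: "jaw": the opening, from 0 (shut) to 1 (fully open); "dx", "dy", "dz": the shift along the tool's x, y, z in cm; "wx", "wy", "wz": the turn, a rotation vector about the tool's x, y, z in rad. A call has 1 to 20 rows; each row is the pose to reach, as a shift and turn from the pose commanded when the call began, along the tool's axes at that moment; what a row does not reach only later rows make up. A row lasts 1/10 s, in which the tool goes at most 50 mm and 8.59 degrees, less where a joint would pass 70% of its speed; a pose out of reach is approached as far as the arm can. A call with a gripper value outside its range is refused whole. The fingers move at their own pace and stop on an object; "newtons" is the grip in N (left out, the last holds). Time passes only in rows, so rows that repeat a pose let the fingers close. It gives the time, the measured TCP pose, the force and the opening at its end, in the units of the state.
- robot.get_obs(): the state, without advancing time (a new reading comes with each control period).
- robot.read_camera(name): name is "side" or "top"; returns the picture (480x640x3 uint8, red, green, blue); there is no depth.
- robot.camera_info(name): a dict with "fx", "fy", "cx", "cy" (pixels), "dist" ([k1, k2, p1, p2, k3] as OpenCV has them; the pictures are not rectified), "rvec" (rotation vector, rad) and "tvec" (3), from world to camera coordinates, as OpenCV has them. Camera axes: x right, y down, z forward; pixel columns grow to the right and rows downward; lengths in m; the calibration is good to about 2 mm. A picture is of the moment at which its call begins. camera_info takes no time and is no camera call.
- robot.close_job(): hands the job in, once; it reports no verdict.
Trained networks look in the newest picture that a camera, given by its name, has taken for a name from the list of things; names that differ only in an ending like _2 or _b are one class to them, and where a whole thing is asked for, a point or a joint stands for the part that bears it (a point fixed in the world has none). Each returns a list of dicts, best first, with "p" (0 to 1); they miss things now and then, are a little off and sometimes report something else, mostly with a low value. They report only what shows in the picture. A call takes as long as a camera call. They do not tell look-alikes from the thing itself.
- robot.find_in(camera, thing): "uv" ([column, row] in pixels, amid what is visible of it).
- robot.regions_of(camera, thing): "region" (480x640 bool, what is visible of it) and "uv" ([column, row] in pixels, amid what is visible of it).
- robot.place_of(camera, thing): "uv" ([column, row] in pixels: a listed point, or the origin of a listed thing).
The state is a dict: "time_s": time; "qpos": joint angles; "joint_velocities": joint speeds; "effort": joint torques, N m; "tool_pos": TCP position; "tool_rot": TCP orientation; "force": force on the tool from outside, world axes, zero at the start; "moment": the same for the moment, N m; "finger_gap": opening from 0.0 (shut) to 1.0 (fully open).
Only numpy, scipy, OpenCV 4.12 (cv2) and the standard library are available. Lean on these libraries where they do the work, as an engineer would, in place of code of your own. Each camera call takes 0.05 s, during which the arm holds its last target. There are 200 camera calls.

## Task

Lift the specimen carriage with the black clamp knob off its parking dock, pulling it up past the sprung catch. Slide it onto the stage's dovetail from the open end, knob loose, until it is fully home against the end stop, and then tighten its clamp knob clockwise until it grips the rail; leave it there and do not knock the other things about.

Things in the scene. Friction and masses are not known exactly. Their poses are not given: they have to be found in the camera images.
- upstand (a point): Centre of the upstand of the loose carriage: a plain aluminium bar 60 (x) x 26 (y) x 30 mm standing along the full length of the carriage's top. Point is 15 mm below its top, 15 above the top of the foot, 43 above the carriage's underside, 31 above the ceiling of its groove, 18 to +y of the groove's centre line. x along the groove (leading end +x), y away from the knob side, z up.
- carriage: The same loose specimen carriage (0.3 to 0.5 kg), origin at the centre of its underside, same axes. Foot 60 (x) x 70 (y) x 28 mm, with a dovetail groove 12 mm deep along x underneath; the groove has 1.3 mm play to each side of the rail, about 2 mm up and down. The upstand covers y = 5 to 31 mm of the foot's top; the clamp knob stands out at its -y side.
- knob_grip (a point): Clamp knob: black bar grip 34 mm long, 11 thick, 24 deep along its axis, on a thin stem. The axis is canted 45 degrees: outward (carriage -y) and up. Point on the axis, 10 mm inside the bar's outer end, 14 from its inner end; the carriage's body begins 28 mm farther down the axis. z along the axis, outward; x along the bar (11 mm is across it, y); they turn with the knob.
- knob (a joint): Turn of the clamp knob, rad. Starts at 0 to 0.3, loose (bar about along the groove); grows clockwise as seen from the bar's outer end, to a hard stop at 1.6. On the rail the jaw begins to bite at about 1.1 and grips well from 1.35 on. Takes 0.06 N m when loose, some 0.1 more when biting; stays where it is left, but from beyond 1.45 springs back to about that.
- jaw: The clamp's small brass jaw (20 x 4 x 8 mm) inside the carriage's knob-side leg; the knob drives it against the rail's flank. Not to be handled.
- rail_mouth (a point): Open end of the dovetail rail: middle of its flat top at that end, 40 mm above the table. x along the rail from the open end to the stop, z up. Ground, oiled steel, 110 mm long to the stop's face, 14 high, 40 wide on top, 24 at its foot; the first 10 mm taper by 1.6 mm on the sides and on top as a lead-in. The carriage rides with its groove's ceiling on the rail's top.
- stage: The fixed stage: aluminium plate 126 (x) x 90 x 26 mm, origin at the centre of its underside, x along the rail. The rail starts at the plate's -x end; at its +x end a dark stop 16 mm thick: 70 mm wide up to 30 mm above the plate, and behind the upstand (y = -5 to 35) up to 58 mm above it. No finger fits between a carriage that is home and the stop.
- home (a point): On the stage: where the centre of the upstand (point upstand) comes to be, same axes, when the carriage is fully home, its leading end touching the stop: 80 mm in from the open end, 18 mm to +y of the rail's middle, 31 mm above the rail's top.
- dock_mid (a point): Where the centre of the upstand is while the carriage is parked on the dock, with the carriage's axes.
- dock: Fixed black parking plate 84 x 100 x 10 mm, origin under the carriage, same axes. Lips 4 mm high round the foot. A wall 44 mm long (x), 64 mm above the table, stands 5.5 mm behind the upstand's +y side: fingers fit only at the upstand's two ends (+x, -x). A sprung ball in it hooks over the foot's +y edge; straight up it lets go within 6 mm, at about 4 to 12 N over the weight.
- blank: Bystander: a loose aluminium block 60 x 50 x 14 mm with a dark disc on it, no knob or groove. Origin at the centre of its underside.
- solvent: Bystander: amber jar with a black lid, 48 mm across, 50 mm high, standing. Origin at the centre of its underside.
- dish: Bystander: white dish, 84 mm across, 16 mm high. Origin at the centre of its underside.
- driver: Bystander: screwdriver 160 mm long, lying along its x axis. Origin under its middle.
- tweezers: Bystander: steel tweezers 130 mm long, lying along their x axis, 6 mm high. Origin under their middle.
- stub: Bystander: a loose aluminium specimen stub, 25 mm across, 14 mm high. Origin at the centre of its underside.
- lens: Bystander: black lens 48 mm across, 30 mm high. Origin at the centre of its underside.
Not all that is in view belongs to the job. What is shaped like the dock but red is not meant.

How it is judged:
By the outcome, as a careful person would: the job done as asked, in the order asked, and still so for the second after the job is handed in, with the robot touching nothing.
It also fails if it takes over 67 s, if anything falls off the work surface, if the arm or the gripper's body presses on something with over 40 N, if the wrist force passes 120 N, or if a joint passes its speed limit or range.

## Working session

There is one attempt and no reset: what is moved stays moved. The work goes in short steps, Python scripts to look and compute and a tool call to move; the robot and the scene stay as the last step left them, time stands still between calls to the robot, and variables do not carry over. Pictures are saved under pics/ and viewed, about 8 in all and at most 12, crops included, and the job is handed in when it is done.

Besides the shell and the picture viewer there is one more tool, called after "Request:" as name(argument=value, ...), one argument or row to a line, values as JSON. send_rows: Moves the arm, as the interface text tells. Its arguments: {"type":"object","properties":{"rows":{"type":"array"},"newtons":{"type":"number"}},"required":["rows"]}

```bash
ls; mkdir -p pics; python3 - <<'E'
from workcell import robot
import cv2
o=robot.get_obs();print(o['time_s'],o['tool_pos'],o['tool_rot'],o['force'])
for c in ['side','top']:
    cv2.imwrite(f'pics/{c}0.png',robot.read_camera(c)[:,:,::-1])
    i=robot.camera_info(c);print(c,i)
    for t in ['upstand','knob_grip','carriage','rail_mouth','home','dock_mid','stage','dock']:
        print(t,[(round(d['p'],2),[round(float(x),1) for x in d['uv']]) for d in robot.place_of(c,t)][:3])
E
```

```text
pics
0.0 [0.22893332 0.49958837 0.25510633] [[ 4.16684185e-01  9.09050560e-01 -1.17014049e-03]
 [ 9.09048554e-01 -4.16685747e-01 -1.92747705e-03]
 [-2.23975496e-03 -2.60565318e-04 -9.99997458e-01]] [-0.02725762 -0.30422304  0.40513414]
side {'fx': 577.1471030939388, 'fy': 577.1471030939388, 'cx': 323.65468468304084, 'cy': 241.02414326392616, 'dist': array([-0.07017589,  0.        ,  0.        ,  0.        ,  0.        ]), 'rvec': array([ 2.01680216, -0.56128821,  0.36163118]), 'tvec': array([-0.4818424 ,  0.19408083,  1.01585237])}
upstand [(0.82, [342.7, 297.8]), (0.55, [245.9, 279.7])]
knob_grip [(0.42, [361.6, 310.4])]
carriage [(0.91, [344.2, 322.7])]
rail_mouth [(0.62, [291.8, 234.1]), (0.26, [363.8, 219.1])]
home [(0.78, [298.5, 207.4])]
dock_mid [(0.94, [357.4, 243.9]), (0.61, [339.4, 297.0]), (0.55, [258.1, 308.6])]
stage [(0.57, [300.9, 234.7]), (0.16, [289.5, 193.8])]
dock [(0.89, [267.6, 334.4]), (0.72, [357.1, 268.3]), (0.72, [299.1, 206.7])]
top {'fx': 471.5770920600135, 'fy': 471.5770920600135, 'cx': 318.6528694879031, 'cy': 234.18294544688518, 'dist': array([-0.08567082,  0.        ,  0.        ,  0.        ,  0.        ]), 'rvec': array([ 2.18498922, -2.17394976,  0.09685104]), 'tvec': array([-0.0252353 ,  0.578485  ,  1.24947673])}
upstand [(0.88, [376.5, 267.0]), (0.23, [379.3, 263.8])]
knob_grip [(0.6, [404.7, 266.6])]
carriage [(0.79, [382.2, 264.8])]
rail_mouth [(0.67, [270.4, 245.2]), (0.46, [257.3, 163.6])]
home [(0.6, [243.2, 222.0])]
dock_mid [(0.98, [317.0, 211.8]), (0.97, [359.1, 322.9]), (0.71, [376.8, 265.2])]
stage [(0.69, [258.9, 226.6]), (0.44, [377.5, 262.6])]
dock [(0.93, [381.9, 262.2]), (0.84, [365.5, 320.1]), (0.79, [325.2, 217.6])]
```

```bash
python3 - <<'E'
import cv2
a=cv2.imread('pics/top0.png')[120:360,180:500];cv2.imwrite('pics/top0c.png',cv2.resize(a,(800,600),interpolation=cv2.INTER_CUBIC))
a=cv2.imread('pics/side0.png')[150:390,180:500];cv2.imwrite('pics/side0c.png',cv2.resize(a,(800,600),interpolation=cv2.INTER_CUBIC))
E
```

```text
(no output)
```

View pics/top0c.png

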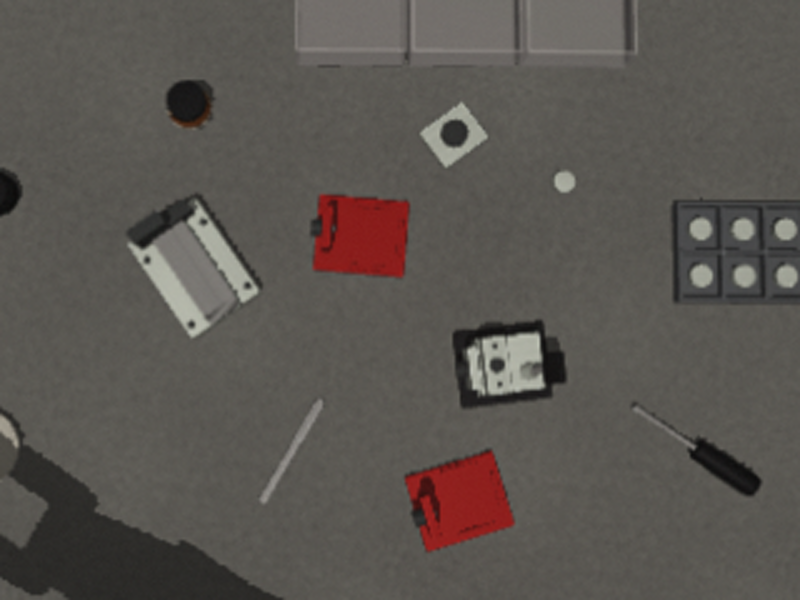

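View pics/side0c.png

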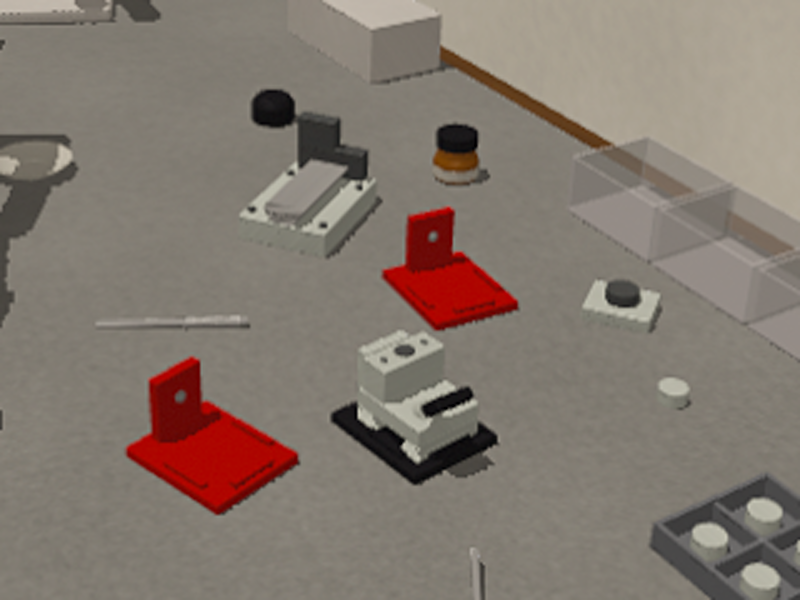

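The top crop shows the carriage on the black dock (full image about 382,265), knob facing image right. The stage is at about (258,226), open end lower right and stop upper left. The side crop agrees and shows the two red decoy docks. Next I'll fit silhouettes for accurate poses.

```bash
cat > h.py <<'E'
from workcell import robot
import numpy as np, cv2
from scipy.optimize import minimize, least_squares
CI={c:robot.camera_info(c) for c in('side','top')}
def proj(c,P):
    i=CI[c];K=np.array([[i['fx'],0,i['cx']],[0,i['fy'],i['cy']],[0,0,1]])
    return cv2.projectPoints(np.asarray(P,float).reshape(-1,3),i['rvec'],i['tvec'],K,i['dist'])[0][:,0]
def box(x0,x1,y0,y1,z0,z1): return np.array([[x,y,z] for x in(x0,x1) for y in(y0,y1) for z in(z0,z1)])/1000
STAGE=[box(-63,63,-45,45,0,26),box(47,63,-35,35,26,56),box(47,63,-5,35,26,84)]
CARR=[box(-30,30,-35,35,0,28),box(-30,30,5,31,28,58)]
def Rz(a): return np.array([[np.cos(a),-np.sin(a),0],[np.sin(a),np.cos(a),0],[0,0,1]])
def tf(p,z,P): return np.asarray(P)@Rz(p[2]).T+[p[0],p[1],z]
S=8
def sil(c,boxes,p,z):
    m=np.zeros((480*S//2,640*S//2),np.uint8) # 4x supersample
    for b in boxes:
        h=cv2.convexHull(((proj(c,tf(p,z,b))+.5)*(S//2)-.5).astype(np.float32))
        cv2.fillConvexPoly(m,np.round(h*16).astype(np.int32),1,shift=4)
    return cv2.resize(m.astype(np.float32),(640,480),interpolation=cv2.INTER_AREA)
def fit(masks,boxes,p0,z,ign=None):
    def cost(q):
        p=[q[0]/1000,q[1]/1000,q[2]/100]
        t=0
        for c,m in masks.items():
            d=abs(sil(c,boxes,p,z)-m)
            if ign is not None: d=d[...]*(1-ign[c])
            t+=d.sum()/m.sum()
        return t
    q0=np.array([p0[0]*1e3,p0[1]*1e3,p0[2]*100])
    best=None
    for s in(8,3):
        r=minimize(cost,q0,method='Nelder-Mead',options=dict(initial_simplex=q0+np.vstack([np.zeros(3),np.eye(3)*s]),xatol=.03,fatol=1e-5,maxiter=200))
        q0=r.x
    return r.x[0]/1000,r.x[1]/1000,r.x[2]/100,r.fun
def tri(uvs):  # {'side':uv,'top':uv} -> world point
    return least_squares(lambda P:np.concatenate([(proj(c,P)[0]-u) for c,u in uvs.items()]),[.5,0,.05])
def atz(c,uv,z): return least_squares(lambda q:proj(c,[q[0],q[1],z])[0]-uv,[.5,0]).x
E
cat > a.py <<'E'
from h import *
for c in CI: robot.read_camera(c)
M={}
for t in('stage','carriage'):
    for c in CI:
        for d in robot.regions_of(c,t)[:3]: print(t,c,round(d['p'],2),np.round(d['uv']),d['region'].sum())
        M[t,c]=robot.regions_of(c,t)
import pickle;pickle.dump(M,open('m.pkl','wb'))
for t,uv in (('carriage',(382,265)),('stage',(258,226))): print(t,atz('top',uv,.03))
uv={'side':[342.7,297.8],'top':[376.5,267]};r=tri(uv);print('upst',r.x,r.cost)
uv={'side':[361.6,310.4],'top':[404.7,266.6]};r=tri(uv);print('knob',r.x,r.cost)
uv={'side':[291.8,234.1],'top':[270.4,245.2]};r=tri(uv);print('mouth',r.x,r.cost)
uv={'side':[298.5,207.4],'top':[243.2,222]};r=tri(uv);print('home',r.x,r.cost)
E
python3 a.py
```

```text
stage side 0.65 [306. 227.] 1847
stage top 0.61 [258. 228.] 1691
stage top 0.57 [402. 267.] 169
carriage side 0.73 [344. 312.] 1507
carriage top 0.8 [387. 266.] 705
carriage top 0.31 [361. 172.] 386
carriage [ 0.49608101 -0.19261053]
stage [0.59945332 0.14142642]
upst [ 0.49480994 -0.17812148  0.0493394 ] 2.972468400472761
knob [ 0.49176476 -0.24762833  0.06448366] 0.021886297300426873
mouth [0.54649386 0.10653294 0.0404029 ] 0.06447730906062059
home [0.60493422 0.17669266 0.0658384 ] 0.25835224467002854
```

```bash
cat > b.py <<'E'
from h import *
import pickle;M=pickle.load(open('m.pkl','rb'))
g=lambda t:{c:M[t,c][0]['region'].astype(np.float32) for c in CI}
for t,bx,p0,z in(('stage',STAGE,(.60,.14,.6),0),('carriage',CARR,(.494,-.19,.1),.010)):
    m=g(t)
    p=fit(m,bx,p0,z);print(t,'both',np.round(p,4))
    for c in m: print(c,np.round(fit({c:m[c]},bx,p[:3],z),4))
    im=[]
    for c in CI:
        a=cv2.imread(f'pics/{c}0.png')
        s=sil(c,bx,p,z)
        ct,_=cv2.findContours((cv2.resize(s,None,fx=5,fy=5)>.5).astype(np.uint8),0,2)
        a=cv2.resize(a,None,fx=5,fy=5,interpolation=cv2.INTER_CUBIC);cv2.drawContours(a,ct,-1,(0,255,0),1)
        ct,_=cv2.findContours(cv2.resize(m[c],None,fx=5,fy=5,interpolation=0).astype(np.uint8),0,2);cv2.drawContours(a,ct,-1,(0,0,255),1)
        u=(proj(c,[p[0],p[1],.04])[0]*5).astype(int)
        im.append(a[u[1]-150:u[1]+150,u[0]-200:u[0]+200])
    np.save(f'pics/{t}.npy',np.hstack(im))
cv2.imwrite('pics/fit.png',np.vstack([np.load(f'pics/{t}.npy') for t in('stage','carriage')]))
E
python3 b.py
```

```text
stage both [0.5985 0.1452 0.6153 0.0926]
side [0.5987 0.1436 0.6397 0.0551]
top [0.5982 0.1454 0.6056 0.0273]
carriage both [ 0.4952 -0.1981  0.1486  0.3355]
side [ 0.4974 -0.1945  0.1611  0.1172]
top [ 0.4956 -0.2009  0.1308  0.1863]
```

View pics/fit.png

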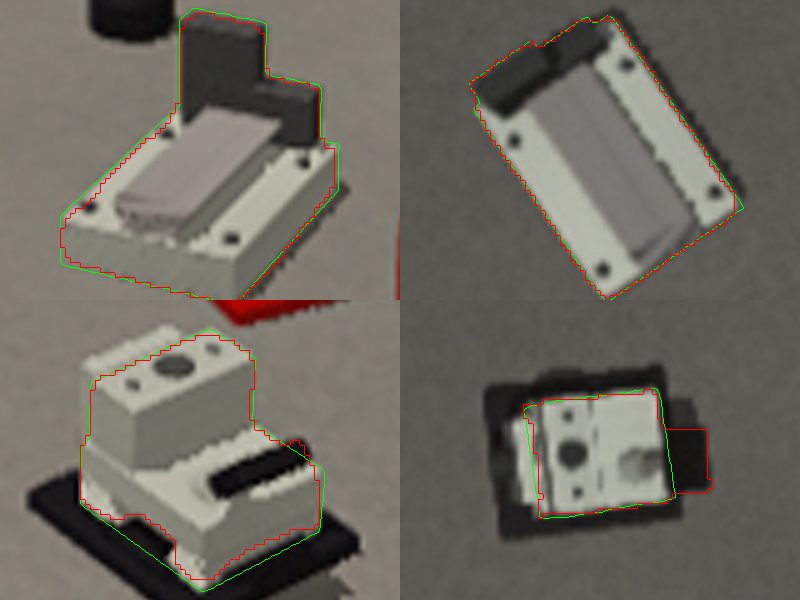

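```bash
cat > c.py <<'E'
from h import *
def bright(c,a,p,z,rad=.06):
    g=cv2.cvtColor(a,cv2.COLOR_BGR2GRAY).astype(np.float32)
    sat=a.max(2).astype(int)-a.min(2)
    u=proj(c,[p[0],p[1],z+.03])[0]
    yy,xx=np.mgrid[:480,:640]; near=np.hypot(xx-u[0],yy-u[1])<45
    return g,near
def run(p0,z,boxes,ims):
    m={};ig={}
    for c in CI:
        g,near=bright(c,ims[c],p0,z)
        # soft edge mask between dark surroundings and the bright aluminium
        m[c]=np.clip((g-95)/50,0,1)*near
        ig[c]=1-near.astype(np.float32)
        dil=cv2.dilate((sil(c,CARR+[WALL],p0,z)>.3).astype(np.uint8),np.ones((11,11)))
        ig[c]=np.maximum(ig[c],1-dil)
        k=sil(c,[box(-28,28,-75,-20,18,62)],p0,z); k2=sil(c,[box(-32,-28,-24,24,-8,13)],p0,z)
        for kk in(k,k2): ig[c]=np.maximum(ig[c],(kk>.1))
    return fit(m,boxes,p0,z,ig),m,ig
for t in(4,8):
    WALL=box(-22,22,36.5,36.5+t,0,54); B=[box(-30,30,-35,35,3,28),CARR[1],WALL]
    ims={c:cv2.imread(f'pics/{c}0.png') for c in CI}
    p,m,ig=run((.4955,-.197,.14),.01,B,ims);print(t,np.round(p,4))
    for c in CI: print(c,np.round(fit({c:m[c]},B,p[:3],.01,ig),4), 'knob cleared')
out=[]
for c in CI:
    a=cv2.resize(ims[c],None,fx=8,fy=8,interpolation=cv2.INTER_CUBIC)
    for b in [CARR[0],CARR[1],WALL]:
        h=cv2.convexHull(((proj(c,tf(p,.01,b))+.5)*8).astype(np.float32)).astype(int);cv2.polylines(a,[h],True,(0,255,0),1)
    u=(proj(c,[p[0],p[1],.04])[0]*8).astype(int);out.append(a[u[1]-250:u[1]+250,u[0]-200:u[0]+200])
cv2.imwrite('pics/fit2.png',np.hstack(out))
E
python3 c.py
```

```text
4 [ 0.4949 -0.1962  0.1446  0.3739]
side [ 0.4975 -0.1755 -0.0556  0.144 ] knob cleared
top [ 0.4949 -0.1962  0.1446  0.1991] knob cleared
8 [ 0.4955 -0.2002  0.1271  0.3829]
side [ 0.4961 -0.1736 -0.0673  0.152 ] knob cleared
top [ 0.4955 -0.2002  0.1282  0.1908] knob cleared
```

View pics/fit2.png

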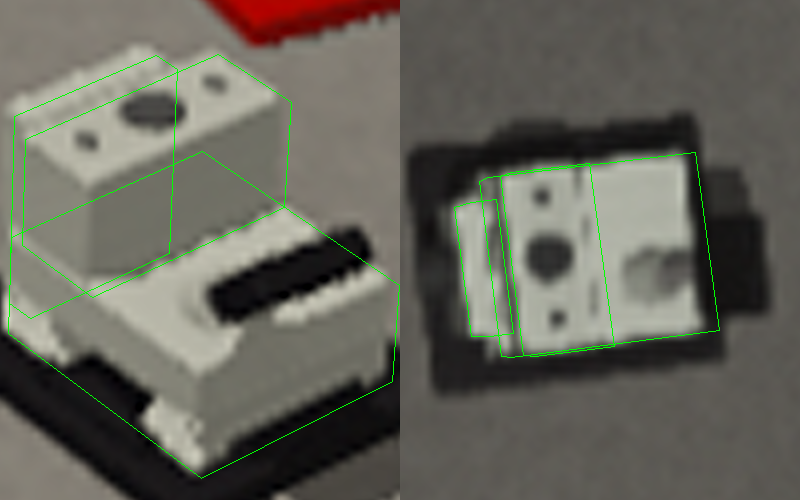

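```bash
cat > d.py <<'E'
from h import *
p=(.4955,-.2002,.1271)
obs={'side':[((-30,-35,28),(203,377)),((30,-35,28),(399,287)),((-30,5,58),(90,185)),((30,5,58),(290,97)),((-30,31,58),(22,138)),((-30,5,28),(95,275))],
'top':[((30,-35,28),(688-400,153)),((-30,-35,28),(706-400,335)),((30,31,58),(500-400,172)),((-30,31,58),(520-400,356))]}
D=[]
for c,l in obs.items():
    u=(proj(c,[p[0],p[1],.04])[0]*8).astype(int)
    for P,w in l: D.append((c,P,(np.array(w)+u-[200,250])/8-.5))
def res(q,cs=('side','top')): return np.concatenate([proj(c,tf(q,q[3],np.array([P])/1000))[0]-w for c,P,w in D if c in cs])
for cs in(('side','top'),('side',),('top',)):
    for fixz in(0,1):
        f=lambda q:np.r_[res([q[0],q[1],q[2],.01 if fixz else q[3]],cs)]
        r=least_squares(f,[*p,.01],x_scale=[.01,.01,.1,.01]);print(cs,fixz,np.round(r.x,4),np.round(np.sqrt(np.mean(r.fun**2)),2))
        if len(cs)==2: print(np.round(r.fun.reshape(-1,2),1).tolist())
E
python3 d.py
```

```text
('side', 'top') 0 [ 0.4965 -0.1972  0.1083  0.0094] 0.61
[[-0.5, -0.4], [-0.5, -0.7], [0.3, -0.2], [-0.1, 0.1], [0.0, -0.7], [-0.8, 1.9], [0.0, -0.2], [0.3, -0.6], [0.4, -0.5], [0.5, -0.6]]
('side', 'top') 1 [ 0.4962 -0.1975  0.1091  0.01  ] 0.62
[[-0.5, -0.5], [-0.5, -0.8], [0.3, -0.3], [-0.1, -0.0], [0.0, -0.8], [-0.8, 1.8], [0.2, -0.2], [0.5, -0.5], [0.5, -0.4], [0.6, -0.5]]
('side',) 0 [ 0.4971 -0.1971  0.1053  0.0092] 0.68
('side',) 1 [ 0.4964 -0.1981  0.1056  0.01  ] 0.68
('top',) 0 [ 0.495  -0.1948  0.1056  0.0205] 0.11
('top',) 1 [ 0.4952 -0.1963  0.1056  0.01  ] 0.15
```

```bash
cat > go.py <<'E'
import sys
from h import *
from scipy.spatial.transform import Rotation as Ro
def rel(pos,R,o=None):
    o=o or robot.get_obs();T=np.array(o['tool_rot'])
    return np.round(T.T@(np.array(pos)-o['tool_pos'])*100,2),np.round(Ro.from_matrix(T.T@R).as_rotvec(),3)
def down(yaw): x=np.array([np.cos(yaw),np.sin(yaw),0]);z=np.array([0,0,-1.]);return np.c_[x,np.cross(z,x),z]
if __name__=='__main__':
    a=list(map(float,sys.argv[1:]));print(rel(a[:3],down(a[3])))
E
python3 go.py .4941 -.1791 .16 .107
```

```text
(array([-50.69,  52.38,   9.63]), array([-0.   , -0.   ,  1.034]))
```

Request:
send_rows(
  rows=[
    {"jaw": 1, "dx": -50.7, "dy": 52.4, "dz": 5, "wz": 1.034},
    {"jaw": 1, "dx": -50.7, "dy": 52.4, "dz": 5, "wz": 1.034},
    {"jaw": 1, "dx": -50.7, "dy": 52.4, "dz": 5, "wz": 1.034},
    {"jaw": 1, "dx": -50.7, "dy": 52.4, "dz": 5, "wz": 1.034},
    {"jaw": 1, "dx": -50.7, "dy": 52.4, "dz": 5, "wz": 1.034},
    {"jaw": 1, "dx": -50.7, "dy": 52.4, "dz": 5, "wz": 1.034},
    {"jaw": 1, "dx": -50.7, "dy": 52.4, "dz": 5, "wz": 1.034},
    {"jaw": 1, "dx": -50.7, "dy": 52.4, "dz": 5, "wz": 1.034},
    {"jaw": 1, "dx": -50.7, "dy": 52.4, "dz": 5, "wz": 1.034},
    {"jaw": 1, "dx": -50.7, "dy": 52.4, "dz": 5, "wz": 1.034},
    {"jaw": 1, "dx": -50.7, "dy": 52.4, "dz": 5, "wz": 1.034},
    {"jaw": 1, "dx": -50.7, "dy": 52.4, "dz": 5, "wz": 1.034},
    {"jaw": 1, "dx": -50.7, "dy": 52.4, "dz": 9.6, "wz": 1.034},
    {"jaw": 1, "dx": -50.7, "dy": 52.4, "dz": 9.6, "wz": 1.034},
    {"jaw": 1, "dx": -50.7, "dy": 52.4, "dz": 9.6, "wz": 1.034},
    {"jaw": 1, "dx": -50.7, "dy": 52.4, "dz": 9.6, "wz": 1.034},
    {"jaw": 1, "dx": -50.7, "dy": 52.4, "dz": 9.6, "wz": 1.034},
    {"jaw": 1, "dx": -50.7, "dy": 52.4, "dz": 9.6, "wz": 1.034},
    {"jaw": 1, "dx": -50.7, "dy": 52.4, "dz": 9.6, "wz": 1.034},
  ],
)

```text
validation failed for argument at $.ro...
```

```bash
python3 go.py .4941 -.1791 .058 .107; python3 - <<'E'
from h import *
o=robot.get_obs();print(o['time_s'],o['tool_pos'],o['force'],o['qpos'])
cv2.imwrite('pics/s1.png',cv2.resize(robot.read_camera('side')[190:370,250:490,::-1],(800,600),interpolation=cv2.INTER_CUBIC))
E
```

```text
(array([-50.7 ,  52.38,  19.83]), array([-0.   , -0.   ,  1.034]))
1.4 [0.22918812 0.49999115 0.2563594 ] [-0.29504442  0.28983015  0.6681307 ] [ 5.94675565e+01  4.99519769e+00  7.85343071e+01 -1.30805700e-04
  9.64634237e+01 -5.90584996e+00]
```

View pics/s1.png

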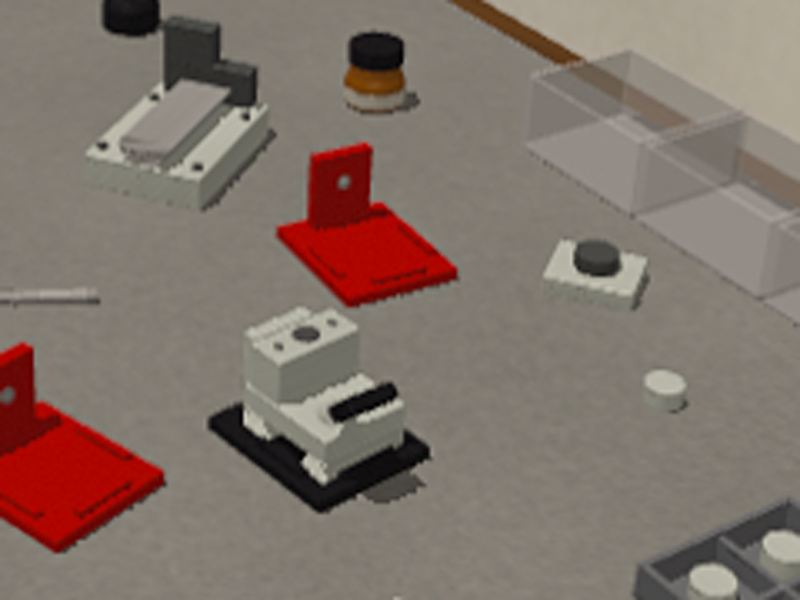

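The scene hasn't changed and the call was refused (this is picture 5). I'll retry with every field filled in.

Request:
send_rows(
  rows=[
    {"jaw": 1, "dx": -10, "dy": 10, "dz": 1, "wx": 0, "wy": 0, "wz": 0.2},
  ],
)

```text
time_s: 1.55
tool_pos: [0.2456, 0.456, 0.252]
tool_rot: [[0.546, 0.838, -0.001], [0.838, -0.546, 0.002], [0.001, -0.002, -1.0]]
force: [3.0, 0.0, 0.7]
finger_gap: 0.999
```

```bash
python3 go.py .4941 -.1791 .16 .107
```

```text
(array([-39.62,  55.52,   9.07]), array([-0.002,  0.   ,  0.886]))
```

Request:
send_rows(
  rows=[
    {"jaw": 1, "dx": -39.6, "dy": 55.5, "dz": 4, "wx": 0, "wy": 0, "wz": 0.886},
    {"jaw": 1, "dx": -39.6, "dy": 55.5, "dz": 4, "wx": 0, "wy": 0, "wz": 0.886},
    {"jaw": 1, "dx": -39.6, "dy": 55.5, "dz": 4, "wx": 0, "wy": 0, "wz": 0.886},
    {"jaw": 1, "dx": -39.6, "dy": 55.5, "dz": 4, "wx": 0, "wy": 0, "wz": 0.886},
    {"jaw": 1, "dx": -39.6, "dy": 55.5, "dz": 4, "wx": 0, "wy": 0, "wz": 0.886},
    {"jaw": 1, "dx": -39.6, "dy": 55.5, "dz": 4, "wx": 0, "wy": 0, "wz": 0.886},
    {"jaw": 1, "dx": -39.6, "dy": 55.5, "dz": 4, "wx": 0, "wy": 0, "wz": 0.886},
    {"jaw": 1, "dx": -39.6, "dy": 55.5, "dz": 4, "wx": 0, "wy": 0, "wz": 0.886},
    {"jaw": 1, "dx": -39.6, "dy": 55.5, "dz": 4, "wx": 0, "wy": 0, "wz": 0.886},
    {"jaw": 1, "dx": -39.6, "dy": 55.5, "dz": 4, "wx": 0, "wy": 0, "wz": 0.886},
    {"jaw": 1, "dx": -39.6, "dy": 55.5, "dz": 9, "wx": 0, "wy": 0, "wz": 0.886},
    {"jaw": 1, "dx": -39.6, "dy": 55.5, "dz": 9, "wx": 0, "wy": 0, "wz": 0.886},
    {"jaw": 1, "dx": -39.6, "dy": 55.5, "dz": 9, "wx": 0, "wy": 0, "wz": 0.886},
    {"jaw": 1, "dx": -39.6, "dy": 55.5, "dz": 9, "wx": 0, "wy": 0, "wz": 0.886},
    {"jaw": 1, "dx": -39.6, "dy": 55.5, "dz": 9, "wx": 0, "wy": 0, "wz": 0.886},
    {"jaw": 1, "dx": -39.6, "dy": 55.5, "dz": 9, "wx": 0, "wy": 0, "wz": 0.886},
    {"jaw": 1, "dx": -39.6, "dy": 55.5, "dz": 9, "wx": 0, "wy": 0, "wz": 0.886},
    {"jaw": 1, "dx": -39.6, "dy": 55.5, "dz": 9, "wx": 0, "wy": 0, "wz": 0.886},
  ],
)

```text
time_s: 3.35
tool_pos: [0.4941, -0.181, 0.1638]
tool_rot: [[0.994, 0.106, 0.002], [0.106, -0.994, -0.0], [0.002, 0.001, -1.0]]
force: [0.4, -0.0, -0.0]
finger_gap: 1.0
```

```bash
python3 go.py .4941 -.1791 .058 .107; python3 - <<'E'
from h import *
o=robot.get_obs();print(o['time_s'],o['tool_pos'],o['force'],o['qpos'])
cv2.imwrite('pics/s2.png',cv2.resize(robot.read_camera('side')[190:370,250:490,::-1],(800,600),interpolation=cv2.INTER_CUBIC))
E
```

```text
(array([ 1.000e-02, -1.900e-01,  1.058e+01]), array([ 0.001, -0.002, -0.   ]))
3.35 [ 0.4940764  -0.18096742  0.16383479] [ 0.35960907 -0.00998011 -0.00385037] [-2.63040731e+01  4.02004333e+00  9.01597620e+01  2.17272845e-02
  8.57242734e+01 -3.24170350e+01]
```

View pics/s2.png

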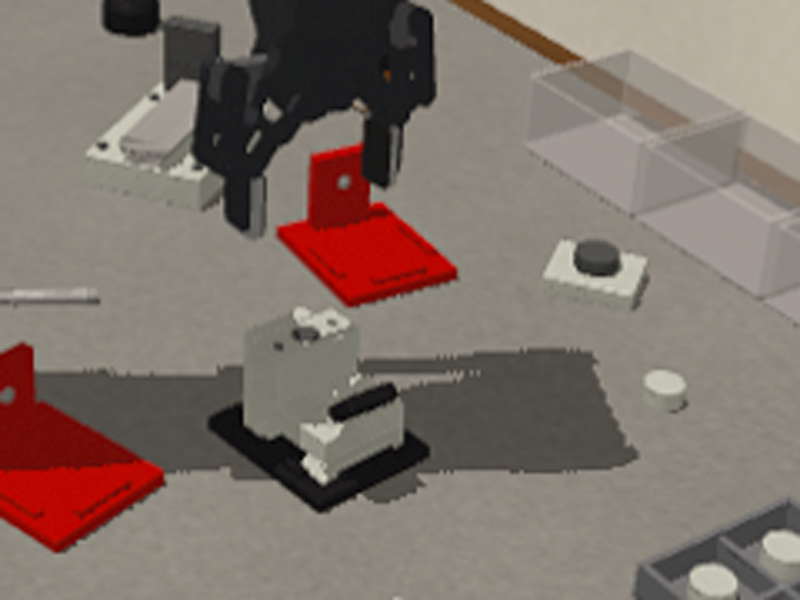

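The gripper is above the upstand with its jaws along the groove (picture 6, about 312,120, carriage at 300,390). Descending now.

Request:
send_rows(
  rows=[
    {"jaw": 1, "dx": 0, "dy": -0.2, "dz": 4, "wx": 0, "wy": 0, "wz": 0},
    {"jaw": 1, "dx": 0, "dy": -0.2, "dz": 6, "wx": 0, "wy": 0, "wz": 0},
    {"jaw": 1, "dx": 0, "dy": -0.2, "dz": 7.5, "wx": 0, "wy": 0, "wz": 0},
    {"jaw": 1, "dx": 0, "dy": -0.2, "dz": 9, "wx": 0, "wy": 0, "wz": 0},
    {"jaw": 1, "dx": 0, "dy": -0.2, "dz": 10, "wx": 0, "wy": 0, "wz": 0},
    {"jaw": 1, "dx": 0, "dy": -0.2, "dz": 10.5, "wx": 0, "wy": 0, "wz": 0},
    {"jaw": 1, "dx": 0, "dy": -0.2, "dz": 10.5, "wx": 0, "wy": 0, "wz": 0},
    {"jaw": 1, "dx": 0, "dy": -0.2, "dz": 10.5, "wx": 0, "wy": 0, "wz": 0},
  ],
)

```text
time_s: 4.2
tool_pos: [0.4942, -0.1802, 0.0586]
tool_rot: [[0.994, 0.105, 0.001], [0.105, -0.994, -0.001], [0.001, 0.001, -1.0]]
force: [-0.1, -0.3, -0.1]
finger_gap: 0.998
```

Request:
send_rows(
  rows=[
    {"jaw": 0.6, "dx": 0, "dy": 0, "dz": 0, "wx": 0, "wy": 0, "wz": 0},
    {"jaw": 0.6, "dx": 0, "dy": 0, "dz": 0, "wx": 0, "wy": 0, "wz": 0},
    {"jaw": 0.6, "dx": 0, "dy": 0, "dz": 0, "wx": 0, "wy": 0, "wz": 0},
    {"jaw": 0.6, "dx": 0, "dy": 0, "dz": 0, "wx": 0, "wy": 0, "wz": 0},
    {"jaw": 0.6, "dx": 0, "dy": 0, "dz": 0, "wx": 0, "wy": 0, "wz": 0},
    {"jaw": 0.6, "dx": 0, "dy": 0, "dz": 0, "wx": 0, "wy": 0, "wz": 0},
  ],
  newtons=25,
)

```text
time_s: 4.8
tool_pos: [0.4945, -0.1804, 0.0588]
tool_rot: [[0.994, 0.105, 0.002], [0.105, -0.994, -0.001], [0.002, 0.001, -1.0]]
force: [1.6, 0.6, 6.1]
finger_gap: 0.699
```

Request:
send_rows(
  rows=[
    {"jaw": 0.55, "dx": 0, "dy": 0, "dz": 0, "wx": 0, "wy": 0, "wz": 0},
    {"jaw": 0.55, "dx": 0, "dy": 0, "dz": 0, "wx": 0, "wy": 0, "wz": 0},
    {"jaw": 0.55, "dx": 0, "dy": 0, "dz": 0, "wx": 0, "wy": 0, "wz": 0},
    {"jaw": 0.55, "dx": 0, "dy": 0, "dz": -0.2, "wx": 0, "wy": 0, "wz": 0},
    {"jaw": 0.55, "dx": 0, "dy": 0, "dz": -0.4, "wx": 0, "wy": 0, "wz": 0},
    {"jaw": 0.55, "dx": 0, "dy": 0, "dz": -0.6, "wx": 0, "wy": 0, "wz": 0},
    {"jaw": 0.55, "dx": 0, "dy": 0, "dz": -0.8, "wx": 0, "wy": 0, "wz": 0},
    {"jaw": 0.55, "dx": 0, "dy": 0, "dz": -1, "wx": 0, "wy": 0, "wz": 0},
    {"jaw": 0.55, "dx": 0, "dy": 0, "dz": -1.5, "wx": 0, "wy": 0, "wz": 0},
    {"jaw": 0.55, "dx": 0, "dy": 0, "dz": -2.5, "wx": 0, "wy": 0, "wz": 0},
    {"jaw": 0.55, "dx": 0, "dy": 0, "dz": -4, "wx": 0, "wy": 0, "wz": 0},
    {"jaw": 0.55, "dx": 0, "dy": 0, "dz": -6, "wx": 0, "wy": 0, "wz": 0},
    {"jaw": 0.55, "dx": 0, "dy": 0, "dz": -8, "wx": 0, "wy": 0, "wz": 0},
    {"jaw": 0.55, "dx": 0, "dy": 0, "dz": -10, "wx": 0, "wy": 0, "wz": 0},
    {"jaw": 0.55, "dx": 0, "dy": 0, "dz": -12, "wx": 0, "wy": 0, "wz": 0},
    {"jaw": 0.55, "dx": 0, "dy": 0, "dz": -12, "wx": 0, "wy": 0, "wz": 0},
    {"jaw": 0.55, "dx": 0, "dy": 0, "dz": -12, "wx": 0, "wy": 0, "wz": 0},
  ],
  newtons=90,
)

```text
time_s: 6.5
tool_pos: [0.4931, -0.1799, 0.177]
tool_rot: [[0.995, 0.105, -0.001], [0.105, -0.995, 0.001], [-0.001, -0.001, -1.0]]
force: [-0.4, 0.5, -4.6]
finger_gap: 0.691
```

```bash
python3 - <<'E'
from go import *
o=robot.get_obs();print(o['force'],o['moment'],o['tool_pos'])
mouth=np.array([.5469,.1090]);y=.612;ux=np.array([np.cos(y),np.sin(y)]);uy=np.array([-np.sin(y),np.cos(y)])
# upstand 55 mm short of mouth contact: carriage centre at -50 along the rail; z high
P=mouth-ux*.050+uy*.018;print(P)
print(rel([*P,.150],down(y)))
E
```

```text
[-0.44637853  0.5471962  -4.58037826] [ 0.07119797 -0.05397061 -0.02493708] [ 0.49311447 -0.17986129  0.17695945]
[0.49563387 0.09500773]
(array([  3.13, -27.31,   2.72]), array([-0.001,  0.001, -0.507]))
```

Request:
send_rows(
  rows=[
    {"jaw": 0.55, "dx": 0.4, "dy": -3.5, "dz": 0, "wx": 0, "wy": 0, "wz": -0.07},
    {"jaw": 0.55, "dx": 0.8, "dy": -7, "dz": 0, "wx": 0, "wy": 0, "wz": -0.14},
    {"jaw": 0.55, "dx": 1.2, "dy": -10.5, "dz": 0, "wx": 0, "wy": 0, "wz": -0.21},
    {"jaw": 0.55, "dx": 1.6, "dy": -14, "dz": 0, "wx": 0, "wy": 0, "wz": -0.28},
    {"jaw": 0.55, "dx": 2, "dy": -17.5, "dz": 0.5, "wx": 0, "wy": 0, "wz": -0.35},
    {"jaw": 0.55, "dx": 2.4, "dy": -21, "dz": 1, "wx": 0, "wy": 0, "wz": -0.42},
    {"jaw": 0.55, "dx": 2.8, "dy": -24.5, "dz": 1.5, "wx": 0, "wy": 0, "wz": -0.47},
    {"jaw": 0.55, "dx": 3.1, "dy": -26.5, "dz": 2.2, "wx": 0, "wy": 0, "wz": -0.507},
    {"jaw": 0.55, "dx": 3.1, "dy": -27.3, "dz": 2.7, "wx": 0, "wy": 0, "wz": -0.507},
    {"jaw": 0.55, "dx": 3.1, "dy": -27.3, "dz": 2.7, "wx": 0, "wy": 0, "wz": -0.507},
    {"jaw": 0.55, "dx": 3.1, "dy": -27.3, "dz": 2.7, "wx": 0, "wy": 0, "wz": -0.507},
    {"jaw": 0.55, "dx": 3.1, "dy": -27.3, "dz": 2.7, "wx": 0, "wy": 0, "wz": -0.507},
  ],
)

```text
time_s: 7.7
tool_pos: [0.4961, 0.0934, 0.1508]
tool_rot: [[0.82, 0.573, 0.0], [0.573, -0.82, -0.001], [-0.0, 0.0, -1.0]]
force: [-0.6, -0.4, -4.7]
finger_gap: 0.688
```

```bash
python3 - <<'E'
from h import *
o=robot.get_obs();print(o['tool_pos'],o['force'],o['moment'],o['finger_gap'],o['tool_rot'])
z=o['tool_pos'][2]
for c in CI: cv2.imwrite(f'pics/{c}3.png',robot.read_camera(c)[:,:,::-1])
# carriage expected
y=.612;p=(o['tool_pos'][0]+.018*np.sin(y),o['tool_pos'][1]-.018*np.cos(y),y);zc=z-.0488
out=[]
for c in CI:
    u=(proj(c,[p[0]+.02,p[1]+.015,.07])[0]*4).astype(int)
    a=cv2.resize(cv2.imread(f'pics/{c}3.png'),None,fx=4,fy=4,interpolation=cv2.INTER_CUBIC)
    for b in CARR:
        h=cv2.convexHull(((proj(c,tf(p,zc,b))+.5)*4).astype(np.float32)).astype(int);cv2.polylines(a,[h],True,(0,255,0),1)
    for b in STAGE[:1]:
        h=cv2.convexHull(((proj(c,tf((.5985,.1452,.612),0,b))+.5)*4).astype(np.float32)).astype(int);cv2.polylines(a,[h],True,(0,0,255),1)
    print(c,u-[200,300]);out.append(a[u[1]-300:u[1]+300,u[0]-200:u[0]+200])
cv2.imwrite('pics/f3.png',np.hstack(out))
E
```

```text
[0.49605411 0.09343618 0.15083432] [-0.63081495 -0.43060556 -4.72026623] [0.08035543 0.04245241 0.01616122] 0.6878983796007798 [[ 8.19615699e-01  5.72913696e-01  4.80367771e-05]
 [ 5.72913634e-01 -8.19615563e-01 -5.44721745e-04]
 [-2.72706859e-04  4.73983419e-04 -9.99999850e-01]]
side [947 607]
top [895 709]
```

View pics/f3.png

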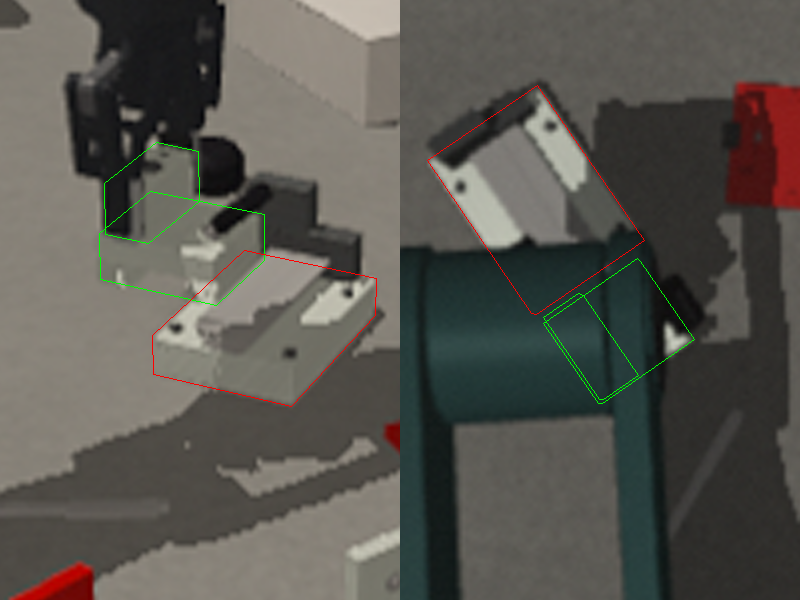

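Side view (picture 7): the carriage at crop (185,225) matches the model (green), and the stage matches too (red). The arm blocks the top view. I'll refine the rail's lateral position and yaw from the first pictures' edge profiles.

```bash
cat > e.py <<'E'
from h import *
from scipy.ndimage import map_coordinates
def prof(c,p,z,x0,x1,s,im='0'):
    g=cv2.imread(f'pics/{c}{im}.png',0).astype(float)
    xs=np.linspace(x0,x1,25)
    return np.array([map_coordinates(g,proj(c,tf(p,0,np.c_[xs,np.full(25,t),np.full(25,z*1e3)]/1000)).T[::-1],order=1).mean() for t in s])
p=(.5985,.1452,.6153)
s=np.arange(-56,56.1,1.)
def edges(c,z,lo,hi,x0,x1):
    v=prof(c,p,z,x0,x1,s);d=np.gradient(v);i=np.where((s>=lo)&(s<=hi))[0]
    w=np.abs(d[i]);w=np.where(w>.4*w.max(),w,0);k=i[np.abs(d[i]).argmax()];return round((s[i]*w).sum()/w.sum(),2),round(d[k],1)
for c in CI:
    for x0,x1 in((-45,-25),(-20,5),(5,30)):
        print(c,x0,'plate',edges(c,.026,-54,-37,x0,x1),edges(c,.026,37,54,x0,x1),'rail',edges(c,.040,-28,-12,x0,x1),edges(c,.040,12,28,x0,x1))
E
python3 e.py
```

```text
side -45 plate (np.float64(-45.97), np.float64(15.4)) (np.float64(43.59), np.float64(-8.8)) rail (np.float64(-20.47), np.float64(11.9)) (np.float64(19.82), np.float64(8.4))
side -20 plate (np.float64(-45.97), np.float64(15.9)) (np.float64(43.49), np.float64(-12.1)) rail (np.float64(-20.52), np.float64(11.8)) (np.float64(20.33), np.float64(6.9))
side 5 plate (np.float64(-46.05), np.float64(15.6)) (np.float64(43.36), np.float64(-11.9)) rail (np.float64(-21.03), np.float64(13.0)) (np.float64(23.53), np.float64(9.3))
top -45 plate (np.float64(-44.89), np.float64(24.2)) (np.float64(44.83), np.float64(-19.1)) rail (np.float64(-24.32), np.float64(-18.7)) (np.float64(19.56), np.float64(11.4))
top -20 plate (np.float64(-44.92), np.float64(24.4)) (np.float64(44.53), np.float64(-19.8)) rail (np.float64(-23.92), np.float64(-16.9)) (np.float64(19.56), np.float64(11.1))
top 5 plate (np.float64(-44.97), np.float64(24.0)) (np.float64(44.55), np.float64(-19.0)) rail (np.float64(-24.06), np.float64(-18.4)) (np.float64(19.48), np.float64(10.4))
```

```bash
cat > r.py <<'E'
from go import *
Y=.6140;ux=np.array([np.cos(Y),np.sin(Y)]);uy=np.array([-np.sin(Y),np.cos(Y)])
mouth=np.array([.5985,.1452])-.063*ux
def railrel(o):
    d=np.array(o['tool_pos'][:2])-mouth;T=np.array(o['tool_rot']);return d@ux*1e3,d@uy*1e3,o['tool_pos'][2]*1e3,np.arctan2(T[1,0],T[0,0])
if __name__=='__main__':
    o=robot.get_obs();print(o['time_s'],np.round(railrel(o),3),np.round(o['force'],1),np.round(o['moment'],2))
    if len(sys.argv)>1:
        a=[float(v)/1e3 for v in sys.argv[1:]];P=mouth+ux*a[0]+uy*a[1];print(rel([*P,a[2]],down(Y),o))
E
python3 r.py -42 16.3 77.8
```

```text
7.8 [-50.324  16.729 151.191   0.61 ] [-0.3 -0.4 -3.8] [0.05 0.02 0.03]
(array([0.83, 0.04, 7.34]), array([ 0.001, -0.001, -0.004]))
```

Request:
send_rows(
  rows=[
    {"jaw": 0.55, "dx": 0.8, "dy": 0, "dz": 2, "wx": 0, "wy": 0, "wz": -0.004},
    {"jaw": 0.55, "dx": 0.8, "dy": 0, "dz": 4, "wx": 0, "wy": 0, "wz": -0.004},
    {"jaw": 0.55, "dx": 0.8, "dy": 0, "dz": 6, "wx": 0, "wy": 0, "wz": -0.004},
    {"jaw": 0.55, "dx": 0.8, "dy": 0, "dz": 7, "wx": 0, "wy": 0, "wz": -0.004},
    {"jaw": 0.55, "dx": 0.8, "dy": 0, "dz": 7.3, "wx": 0, "wy": 0, "wz": -0.004},
    {"jaw": 0.55, "dx": 0.8, "dy": 0, "dz": 7.3, "wx": 0, "wy": 0, "wz": -0.004},
    {"jaw": 0.55, "dx": 0.8, "dy": 0, "dz": 7.3, "wx": 0, "wy": 0, "wz": -0.004},
  ],
)

```text
time_s: 8.5
tool_pos: [0.5034, 0.0992, 0.0791]
tool_rot: [[0.816, 0.578, 0.003], [0.578, -0.816, 0.0], [0.002, 0.001, -1.0]]
force: [-0.0, -0.2, -4.5]
finger_gap: 0.687
```

```bash
python3 r.py -42 16.3 77.8;python3 - <<'E'
from h import *
from e import *
o=robot.get_obs()
for c in CI: cv2.imwrite(f'pics/{c}4.png',robot.read_camera(c)[:,:,::-1])
y=.614;tp=o['tool_pos'];p=(tp[0]+.018*np.sin(y),tp[1]-.018*np.cos(y),y);zc=tp[2]-.0488
out=[];c='side'
u=(proj(c,[p[0]+.02,p[1]+.015,.06])[0]*6).astype(int)
a=cv2.resize(cv2.imread(f'pics/{c}4.png'),None,fx=6,fy=6,interpolation=cv2.INTER_CUBIC)
for b in CARR:
    h=cv2.convexHull(((proj(c,tf(p,zc,b))+.5)*6).astype(np.float32)).astype(int);cv2.polylines(a,[h],True,(0,255,0),1)
cv2.imwrite('pics/f4.png',a[u[1]-300:u[1]+300,u[0]-400:u[0]+400])
E
```

```text
8.5 [-41.241  17.161  79.118   0.616] [-0.  -0.2 -4.5] [0.05 0.01 0.01]
(array([-0.08,  0.09,  0.13]), array([ 0.001, -0.002,  0.002]))
side -45 plate (np.float64(-45.97), np.float64(15.4)) (np.float64(43.59), np.float64(-8.8)) rail (np.float64(-20.47), np.float64(11.9)) (np.float64(19.82), np.float64(8.4))
side -20 plate (np.float64(-45.97), np.float64(15.9)) (np.float64(43.49), np.float64(-12.1)) rail (np.float64(-20.52), np.float64(11.8)) (np.float64(20.33), np.float64(6.9))
side 5 plate (np.float64(-46.05), np.float64(15.6)) (np.float64(43.36), np.float64(-11.9)) rail (np.float64(-21.03), np.float64(13.0)) (np.float64(23.53), np.float64(9.3))
top -45 plate (np.float64(-44.89), np.float64(24.2)) (np.float64(44.83), np.float64(-19.1)) rail (np.float64(-24.32), np.float64(-18.7)) (np.float64(19.56), np.float64(11.4))
top -20 plate (np.float64(-44.92), np.float64(24.4)) (np.float64(44.53), np.float64(-19.8)) rail (np.float64(-23.92), np.float64(-16.9)) (np.float64(19.56), np.float64(11.1))
top 5 plate (np.float64(-44.97), np.float64(24.0)) (np.float64(44.55), np.float64(-19.0)) rail (np.float64(-24.06), np.float64(-18.4)) (np.float64(19.48), np.float64(10.4))
```

View pics/f4.png

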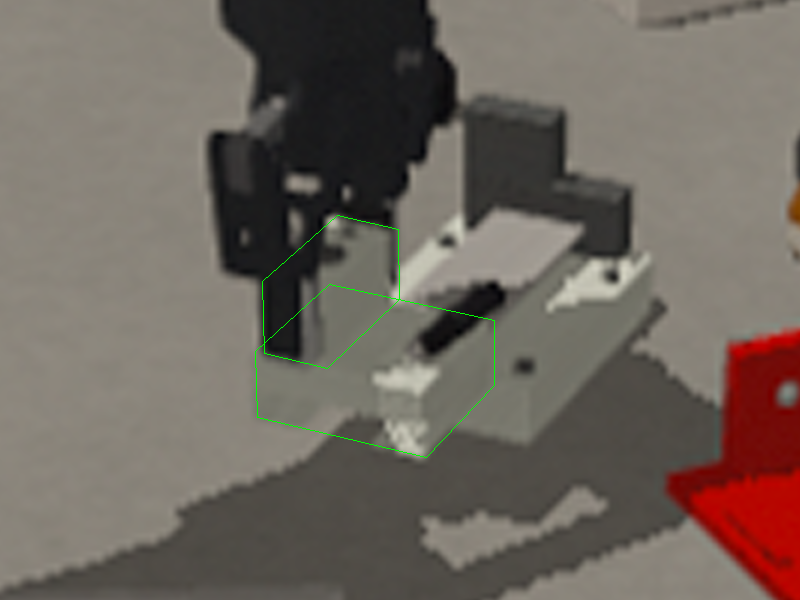

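Picture 8: the carriage is lined up before the rail mouth. The observed lower corner (418,458) is about 1.5 px left of the model, so I'll shift slightly to -y and start inserting gently.

Request:
send_rows(
  rows=[
    {"jaw": 0.55, "dx": 0, "dy": 0.12, "dz": 0.12, "wx": 0, "wy": 0, "wz": 0},
    {"jaw": 0.55, "dx": 0, "dy": 0.12, "dz": 0.12, "wx": 0, "wy": 0, "wz": 0},
    {"jaw": 0.55, "dx": 0.3, "dy": 0.12, "dz": 0.12, "wx": 0, "wy": 0, "wz": 0},
    {"jaw": 0.55, "dx": 0.6, "dy": 0.12, "dz": 0.12, "wx": 0, "wy": 0, "wz": 0},
    {"jaw": 0.55, "dx": 0.9, "dy": 0.12, "dz": 0.12, "wx": 0, "wy": 0, "wz": 0},
    {"jaw": 0.55, "dx": 1.2, "dy": 0.12, "dz": 0.12, "wx": 0, "wy": 0, "wz": 0},
    {"jaw": 0.55, "dx": 1.5, "dy": 0.12, "dz": 0.12, "wx": 0, "wy": 0, "wz": 0},
    {"jaw": 0.55, "dx": 1.7, "dy": 0.12, "dz": 0.12, "wx": 0, "wy": 0, "wz": 0},
    {"jaw": 0.55, "dx": 1.7, "dy": 0.12, "dz": 0.12, "wx": 0, "wy": 0, "wz": 0},
  ],
)

```text
time_s: 9.5
tool_pos: [0.5173, 0.1083, 0.0766]
tool_rot: [[0.816, 0.578, 0.0], [0.578, -0.816, 0.0], [0.0, -0.0, -1.0]]
force: [-0.2, 0.3, -4.7]
finger_gap: 0.692
```

```bash
python3 r.py
```

```text
9.5 [-24.654  16.6    76.57    0.616] [-0.2  0.3 -4.7] [ 0.06  0.03 -0.  ]
```

Request:
send_rows(
  rows=[
    {"jaw": 0.55, "dx": 0, "dy": 0.03, "dz": -0.06, "wx": 0, "wy": 0, "wz": 0},
    {"jaw": 0.55, "dx": 0.2, "dy": 0.03, "dz": -0.06, "wx": 0, "wy": 0, "wz": 0},
    {"jaw": 0.55, "dx": 0.4, "dy": 0.03, "dz": -0.06, "wx": 0, "wy": 0, "wz": 0},
    {"jaw": 0.55, "dx": 0.6, "dy": 0.03, "dz": -0.06, "wx": 0, "wy": 0, "wz": 0},
    {"jaw": 0.55, "dx": 0.8, "dy": 0.03, "dz": -0.06, "wx": 0, "wy": 0, "wz": 0},
    {"jaw": 0.55, "dx": 0.9, "dy": 0.03, "dz": -0.06, "wx": 0, "wy": 0, "wz": 0},
  ],
)

```text
time_s: 10.1
tool_pos: [0.5248, 0.1129, 0.0772]
tool_rot: [[0.816, 0.578, 0.0], [0.578, -0.816, -0.0], [-0.0, 0.0, -1.0]]
force: [-1.2, -1.4, -3.8]
finger_gap: 0.685
```

```bash
python3 r.py
```

```text
10.1 [-15.855  16.053  77.244   0.616] [-1.2 -1.4 -3.8] [-0.19  0.07 -0.04]
```

Request:
send_rows(
  rows=[
    {"jaw": 0.55, "dx": 0.3, "dy": 0, "dz": 0, "wx": 0, "wy": 0, "wz": 0},
    {"jaw": 0.55, "dx": 0.6, "dy": 0, "dz": 0, "wx": 0, "wy": 0, "wz": 0},
    {"jaw": 0.55, "dx": 0.9, "dy": 0, "dz": 0, "wx": 0, "wy": 0, "wz": 0},
    {"jaw": 0.55, "dx": 1.0, "dy": 0, "dz": 0, "wx": 0, "wy": 0, "wz": 0},
    {"jaw": 0.55, "dx": 1.0, "dy": 0, "dz": 0, "wx": 0, "wy": 0, "wz": 0},
  ],
)

```text
time_s: 10.6
tool_pos: [0.5331, 0.1188, 0.0773]
tool_rot: [[0.816, 0.578, 0.001], [0.578, -0.816, -0.0], [0.001, 0.001, -1.0]]
force: [1.0, -1.9, -3.9]
finger_gap: 0.686
```

```bash
python3 r.py
```

```text
10.6 [-5.635 16.066 77.256  0.616] [ 1.  -1.9 -3.9] [-0.32 -0.15 -0.09]
```

Request:
send_rows(
  rows=[
    {"jaw": 0.55, "dx": 0.4, "dy": 0.06, "dz": 0, "wx": 0, "wy": 0, "wz": 0},
    {"jaw": 0.55, "dx": 0.8, "dy": 0.06, "dz": 0, "wx": 0, "wy": 0, "wz": 0},
    {"jaw": 0.55, "dx": 1.2, "dy": 0.06, "dz": 0, "wx": 0, "wy": 0, "wz": 0},
    {"jaw": 0.55, "dx": 1.6, "dy": 0.06, "dz": 0, "wx": 0, "wy": 0, "wz": 0},
    {"jaw": 0.55, "dx": 2, "dy": 0.06, "dz": 0, "wx": 0, "wy": 0, "wz": 0},
    {"jaw": 0.55, "dx": 2, "dy": 0.06, "dz": 0, "wx": 0, "wy": 0, "wz": 0},
  ],
)

```text
time_s: 11.2
tool_pos: [0.5501, 0.1305, 0.0772]
tool_rot: [[0.816, 0.578, 0.001], [0.578, -0.816, 0.001], [0.001, -0.0, -1.0]]
force: [1.3, 0.2, -4.2]
finger_gap: 0.685
```

```bash
python3 r.py
```

```text
11.2 [15.009 15.85  77.212  0.616] [ 1.3  0.2 -4.2] [-0.   -0.15 -0.04]
```

Sliding freely. Next to t≈45, then lower slightly so it rests on the rail, and release.

Request:
send_rows(
  rows=[
    {"jaw": 0.55, "dx": 0.5, "dy": 0.03, "dz": 0, "wx": 0, "wy": 0, "wz": 0},
    {"jaw": 0.55, "dx": 1, "dy": 0.03, "dz": 0, "wx": 0, "wy": 0, "wz": 0},
    {"jaw": 0.55, "dx": 1.5, "dy": 0.03, "dz": 0, "wx": 0, "wy": 0, "wz": 0},
    {"jaw": 0.55, "dx": 2, "dy": 0.03, "dz": 0, "wx": 0, "wy": 0, "wz": 0},
    {"jaw": 0.55, "dx": 2.5, "dy": 0.03, "dz": 0, "wx": 0, "wy": 0, "wz": 0},
    {"jaw": 0.55, "dx": 3, "dy": 0.03, "dz": 0, "wx": 0, "wy": 0, "wz": 0},
    {"jaw": 0.55, "dx": 3, "dy": 0.03, "dz": 0.05, "wx": 0, "wy": 0, "wz": 0},
    {"jaw": 0.55, "dx": 3, "dy": 0.03, "dz": 0.08, "wx": 0, "wy": 0, "wz": 0},
  ],
)

```text
time_s: 12.0
tool_pos: [0.575, 0.1476, 0.0773]
tool_rot: [[0.816, 0.578, 0.002], [0.578, -0.816, 0.001], [0.003, 0.0, -1.0]]
force: [1.2, 1.4, 0.8]
finger_gap: 0.688
```

```bash
python3 r.py
```

```text
12.0 [45.137 15.491 77.256  0.616] [1.2 1.4 0.8] [ 0.21 -0.14  0.05]
```

Request:
send_rows(
  rows=[
    {"jaw": 0.9, "dx": 0, "dy": 0, "dz": 0, "wx": 0, "wy": 0, "wz": 0},
    {"jaw": 0.9, "dx": 0, "dy": 0, "dz": 0, "wx": 0, "wy": 0, "wz": 0},
    {"jaw": 0.9, "dx": 0, "dy": 0, "dz": 0, "wx": 0, "wy": 0, "wz": 0},
    {"jaw": 0.9, "dx": 0, "dy": 0, "dz": 0, "wx": 0, "wy": 0, "wz": 0},
  ],
)

```text
time_s: 12.4
tool_pos: [0.574, 0.1468, 0.0766]
tool_rot: [[0.816, 0.578, 0.0], [0.578, -0.816, 0.0], [0.0, 0.0, -1.0]]
force: [0.2, 0.4, -0.4]
finger_gap: 0.906
```

```bash
python3 r.py
```

```text
12.4 [43.937 15.44  76.556  0.616] [ 0.2  0.4 -0.4] [-0.01  0.02  0.  ]
```

Request:
send_rows(
  rows=[
    {"jaw": 0.9, "dx": 0, "dy": 0, "dz": -2, "wx": 0, "wy": 0, "wz": 0},
    {"jaw": 0.9, "dx": 0, "dy": 0, "dz": -5, "wx": 0, "wy": 0, "wz": 0},
    {"jaw": 0.9, "dx": 0, "dy": 0, "dz": -7, "wx": 0, "wy": 0, "wz": 0},
    {"jaw": 0.5, "dx": -3, "dy": 0.3, "dz": -7, "wx": 0, "wy": 0, "wz": 0},
    {"jaw": 0, "dx": -6, "dy": 0.6, "dz": -7, "wx": 0, "wy": 0, "wz": 0},
    {"jaw": 0, "dx": -6, "dy": 0.6, "dz": -7, "wx": 0, "wy": 0, "wz": 0},
    {"jaw": 0, "dx": -6, "dy": 0.6, "dz": -7, "wx": 0, "wy": 0, "wz": 0},
    {"jaw": 0, "dx": -6, "dy": 0.6, "dz": -5, "wx": 0, "wy": 0, "wz": 0},
    {"jaw": 0, "dx": -6, "dy": 0.6, "dz": -3, "wx": 0, "wy": 0, "wz": 0},
    {"jaw": 0, "dx": -6, "dy": 0.6, "dz": -1, "wx": 0, "wy": 0, "wz": 0},
    {"jaw": 0, "dx": -6, "dy": 0.6, "dz": 0.1, "wx": 0, "wy": 0, "wz": 0},
    {"jaw": 0, "dx": -6, "dy": 0.6, "dz": 0.1, "wx": 0, "wy": 0, "wz": 0},
    {"jaw": 0, "dx": -6, "dy": 0.6, "dz": 0.1, "wx": 0, "wy": 0, "wz": 0},
  ],
)

```text
time_s: 13.7
tool_pos: [0.5292, 0.1077, 0.0758]
tool_rot: [[0.816, 0.578, 0.001], [0.578, -0.816, 0.0], [0.001, 0.0, -1.0]]
force: [0.3, 0.2, 0.1]
finger_gap: -0.001
```

```bash
python3 r.py
```

```text
13.7 [-15.233   9.261  75.82    0.616] [0.3 0.2 0.1] [ 0.01 -0.05 -0.05]
```

Now I push towards the stop, ending a little short of the nominal 35.5 first.

Request:
send_rows(
  rows=[
    {"jaw": 0, "dx": 0.6, "dy": 0, "dz": 0, "wx": 0, "wy": 0, "wz": 0},
    {"jaw": 0, "dx": 1.2, "dy": 0, "dz": 0, "wx": 0, "wy": 0, "wz": 0},
    {"jaw": 0, "dx": 1.7, "dy": 0, "dz": 0, "wx": 0, "wy": 0, "wz": 0},
    {"jaw": 0, "dx": 2.1, "dy": 0, "dz": 0, "wx": 0, "wy": 0, "wz": 0},
    {"jaw": 0, "dx": 2.5, "dy": 0, "dz": 0, "wx": 0, "wy": 0, "wz": 0},
    {"jaw": 0, "dx": 2.9, "dy": 0, "dz": 0, "wx": 0, "wy": 0, "wz": 0},
    {"jaw": 0, "dx": 3.3, "dy": 0, "dz": 0, "wx": 0, "wy": 0, "wz": 0},
    {"jaw": 0, "dx": 3.7, "dy": 0, "dz": 0, "wx": 0, "wy": 0, "wz": 0},
    {"jaw": 0, "dx": 4.1, "dy": 0, "dz": 0, "wx": 0, "wy": 0, "wz": 0},
    {"jaw": 0, "dx": 4.5, "dy": 0, "dz": 0, "wx": 0, "wy": 0, "wz": 0},
    {"jaw": 0, "dx": 4.6, "dy": 0, "dz": 0, "wx": 0, "wy": 0, "wz": 0},
  ],
)

```text
time_s: 14.8
tool_pos: [0.5665, 0.1342, 0.0753]
tool_rot: [[0.816, 0.578, 0.0], [0.578, -0.816, 0.0], [0.0, 0.0, -1.0]]
force: [-3.0, -2.3, 2.2]
finger_gap: -0.002
```

```bash
python3 r.py
```

```text
14.8 [30.511  9.485 75.346  0.616] [-3.  -2.3  2.2] [-0.12  0.27  0.  ]
```

Request:
send_rows(
  rows=[
    {"jaw": 0, "dx": 0.15, "dy": 0, "dz": 0, "wx": 0, "wy": 0, "wz": 0},
    {"jaw": 0, "dx": 0.3, "dy": 0, "dz": 0, "wx": 0, "wy": 0, "wz": 0},
    {"jaw": 0, "dx": 0.4, "dy": 0, "dz": 0, "wx": 0, "wy": 0, "wz": 0},
    {"jaw": 0, "dx": 0.4, "dy": 0, "dz": 0, "wx": 0, "wy": 0, "wz": 0},
  ],
)

```text
time_s: 15.2
tool_pos: [0.5695, 0.1364, 0.0753]
tool_rot: [[0.816, 0.578, 0.0], [0.578, -0.816, 0.0], [0.0, -0.0, -1.0]]
force: [-1.1, -0.5, 1.1]
finger_gap: 0.001
```

Request:
send_rows(
  rows=[
    {"jaw": 0, "dx": 0.1, "dy": 0, "dz": 0, "wx": 0, "wy": 0, "wz": 0},
    {"jaw": 0, "dx": 0.2, "dy": 0, "dz": 0, "wx": 0, "wy": 0, "wz": 0},
    {"jaw": 0, "dx": 0.2, "dy": 0, "dz": 0, "wx": 0, "wy": 0, "wz": 0},
  ],
)

```text
time_s: 15.5
tool_pos: [0.571, 0.1373, 0.0753]
tool_rot: [[0.816, 0.578, -0.0], [0.578, -0.816, -0.0], [-0.0, 0.0, -1.0]]
force: [-1.8, -1.0, 1.0]
finger_gap: -0.005
```

```bash
python3 r.py
```

```text
15.5 [35.913  9.391 75.332  0.616] [-1.8 -1.   1. ] [-0.2   0.26  0.02]
```

Request:
send_rows(
  rows=[
    {"jaw": 0, "dx": 0.1, "dy": 0, "dz": 0, "wx": 0, "wy": 0, "wz": 0},
    {"jaw": 0, "dx": 0.2, "dy": 0, "dz": 0, "wx": 0, "wy": 0, "wz": 0},
    {"jaw": 0, "dx": 0.2, "dy": 0, "dz": 0, "wx": 0, "wy": 0, "wz": 0},
  ],
)

```text
time_s: 15.8
tool_pos: [0.5716, 0.137, 0.0754]
tool_rot: [[0.816, 0.577, -0.003], [0.577, -0.816, -0.003], [-0.004, 0.001, -1.0]]
force: [-5.9, -6.4, 3.9]
finger_gap: -0.001
```

Request:
send_rows(
  rows=[
    {"jaw": 0, "dx": 0.1, "dy": 0, "dz": 0, "wx": 0, "wy": 0, "wz": 0},
    {"jaw": 0, "dx": 0.2, "dy": 0, "dz": 0, "wx": 0, "wy": 0, "wz": 0},
    {"jaw": 0, "dx": 0.2, "dy": 0, "dz": 0, "wx": 0, "wy": 0, "wz": 0},
  ],
)

```text
time_s: 16.1
tool_pos: [0.5718, 0.137, 0.0754]
tool_rot: [[0.817, 0.577, -0.007], [0.577, -0.817, -0.006], [-0.009, 0.001, -1.0]]
force: [-11.0, -9.2, 7.7]
finger_gap: -0.004
```

```bash
python3 r.py
```

```text
16.1 [36.411  8.695 75.416  0.615] [-11.   -9.2   7.7] [-1.23  1.36 -0.06]
```

Request:
send_rows(
  rows=[
    {"jaw": 0, "dx": -1, "dy": 0, "dz": 0, "wx": 0, "wy": 0, "wz": 0},
    {"jaw": 0, "dx": -3, "dy": 0, "dz": 0, "wx": 0, "wy": 0, "wz": 0},
    {"jaw": 0, "dx": -3, "dy": 0, "dz": -4, "wx": 0, "wy": 0, "wz": 0},
    {"jaw": 0, "dx": -3, "dy": 2, "dz": -8, "wx": 0, "wy": 0, "wz": 0},
    {"jaw": 0, "dx": -3, "dy": 6, "dz": -12, "wx": 0, "wy": 0, "wz": 0},
    {"jaw": 0.4, "dx": -3, "dy": 10, "dz": -15, "wx": 0, "wy": 0, "wz": 0},
    {"jaw": 0.4, "dx": -3, "dy": 14, "dz": -15, "wx": 0, "wy": 0, "wz": 0},
    {"jaw": 0.4, "dx": -3, "dy": 17, "dz": -15, "wx": 0, "wy": 0, "wz": 0},
    {"jaw": 0.4, "dx": -3, "dy": 17, "dz": -15, "wx": 0, "wy": 0, "wz": 0},
  ],
)

```text
time_s: 17.0
tool_pos: [0.6501, -0.0198, 0.2249]
tool_rot: [[0.819, 0.574, 0.003], [0.574, -0.819, -0.001], [0.002, 0.002, -1.0]]
force: [0.2, 1.9, -1.2]
finger_gap: 0.402
```

```bash
cat > k.py <<'E'
from r import *
o=robot.get_obs();print(o['tool_pos'],o['qpos'],o['finger_gap'])
z0=.028;P=mouth+ux*.080;p=(P[0],P[1],Y);print('carr nominal',np.round(p,4))
out=[]
tag=sys.argv[1]
for c in CI:
    im=robot.read_camera(c)[:,:,::-1].copy();cv2.imwrite(f'pics/{c}{tag}.png',im)
    for t in('knob_grip','upstand'):
        print(c,t,[(round(d['p'],2),np.round(d['uv'],1).tolist()) for d in robot.place_of(c,t)][:2])
    R=robot.regions_of(c,'knob_grip');print([(round(d['p'],2),np.round(d['uv'],1).tolist(),int(d['region'].sum())) for d in R[:2]])
    u=(proj(c,[p[0],p[1],.06])[0]*8).astype(int)
    a=cv2.resize(im,None,fx=8,fy=8,interpolation=cv2.INTER_CUBIC)
    for b in CARR:
        h=cv2.convexHull(((proj(c,tf(p,z0,b))+.5)*8).astype(np.float32)).astype(int);cv2.polylines(a,[h],True,(0,255,0),1)
    print(c,u-[200,300]);out.append(a[u[1]-300:u[1]+300,u[0]-200:u[0]+200])
cv2.imwrite(f'pics/f{tag}.png',np.hstack(out))
E
python3 k.py 5
```

```text
[ 0.65008207 -0.01983468  0.22486161] [-6.73109144e+00  1.81974689e+01  6.65455262e+01 -1.95837006e-02
  9.51074996e+01 -4.17793039e+01] 0.4023392325722326
carr nominal [0.6124 0.155  0.614 ]
side knob_grip [(0.59, [428.3, 271.6]), (0.56, [323.5, 207.2])]
side upstand [(0.67, [302.2, 208.7])]
[(0.75, [303.2, 237.0], 996), (0.45, [323.7, 208.4], 70)]
side [2249 1398]
top knob_grip [(0.48, [268.9, 211.6])]
top upstand [(0.79, [246.9, 222.7])]
[(0.59, [267.2, 214.9], 147)]
top [1812 1459]
```

View pics/f5.png

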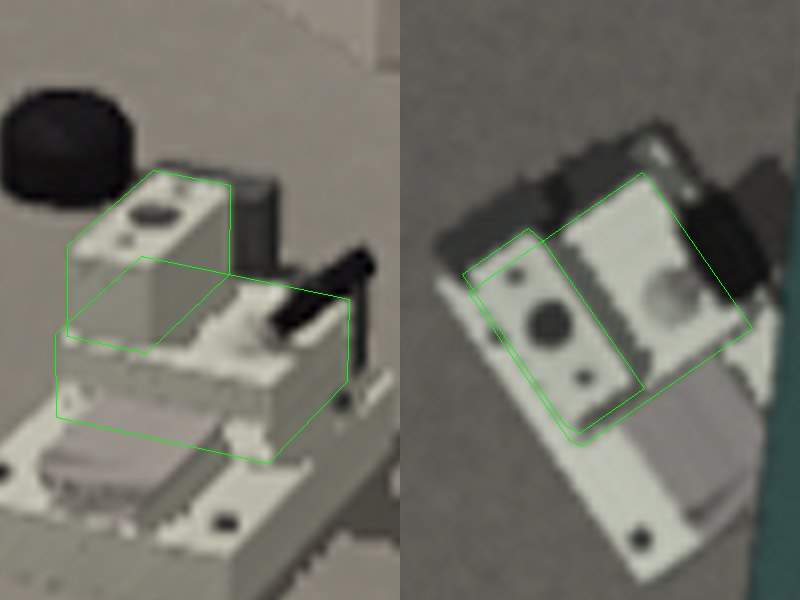

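The carriage is home: in the top view (picture 9) its outline matches the home model within about 0.3 px. The black bar shows at crop (325,293) in the side view and (727,245) in the top view. Next I'll fit the knob pose.

```bash
cat > kf.py <<'E'
from r import *
tag=sys.argv[1]
C=mouth+ux*.080; p=(C[0],C[1],Y); Z0=.028
kz=np.array([0,-1,1])/2**.5
def kframe(th):
    x=np.array([1.,0,0]);x=Ro.from_rotvec(-th*kz).apply(x);return np.c_[x,np.cross(kz,x),kz]
def corners(q): # q mm: x,y,z of knob_grip in carriage, th
    B=box(-17,17,-5.5,5.5,-14,10);return tf(p,Z0,B@kframe(q[3]).T+np.array(q[:3])/1e3)
M={};ROI={}
yy,xx=np.mgrid[:480,:640]
for c in CI:
    g=cv2.imread(f'pics/{c}{tag}.png',0).astype(float)
    u=proj(c,tf(p,Z0,np.array([[0,-.05,.048]])))[0]
    ROI[c]=np.hypot(xx-u[0],yy-u[1])<(13 if c=='side' else 11); M[c]=np.clip((60-g)/25,0,1)
    print(c,u,int(M[c][ROI[c]].sum()))
def silk(c,q):
    m=np.zeros((1920,2560),np.uint8);h=cv2.convexHull(((proj(c,corners(q))+.5)*4-.5).astype(np.float32))
    cv2.fillConvexPoly(m,np.round(h*16).astype(np.int32),1,shift=4);return cv2.resize(m.astype(np.float32),(640,480),interpolation=cv2.INTER_AREA)
def cost(q,cs=CI): return sum((abs(silk(c,[*q[:3],q[3]/30])-M[c])[ROI[c]]).sum()/60 for c in cs)+30*max(0,abs(q[3]/30-.8)-.85)**2
best=None
for x0 in(-6,0,6):
  for t0 in(0.1,.9,1.5):
    q0=np.array([x0,-50,50,t0*30]);r=minimize(cost,q0,method='Nelder-Mead',options=dict(initial_simplex=q0+np.vstack([np.zeros(4),np.eye(4)*5]),xatol=.05,fatol=1e-4,maxiter=250))
    if best is None or r.fun<best.fun: best=r
q=[*best.x[:3],best.x[3]/30];print('knob in carriage',np.round(q,2),best.fun,'exit y,z',q[1]+28*.7071,q[2]-28*.7071)
W=tf(p,Z0,np.array([q[:3]])/1e3)[0];print('world',np.round(W,4))
out=[]
for c in CI:
    a=cv2.resize(cv2.imread(f'pics/{c}{tag}.png'),None,fx=12,fy=12,interpolation=cv2.INTER_CUBIC)
    h=cv2.convexHull(((proj(c,corners(q))+.5)*12).astype(np.float32)).astype(int);cv2.polylines(a,[h],True,(0,255,0),1)
    u=(proj(c,W)[0]*12).astype(int);out.append(a[u[1]-200:u[1]+200,u[0]-200:u[0]+200])
cv2.imwrite(f'pics/k{tag}.png',np.hstack(out))
E
python3 kf.py 5
```

```text
side [325.41982266 210.22398076] 76
top [266.52152072 208.31651041] 147
knob in carriage [-10.65 -46.56  51.91   0.07] 1.678375 exit y,z -26.762633224065375 32.111950067441924
world [0.6305 0.1108 0.0799]
```

View pics/k5.png

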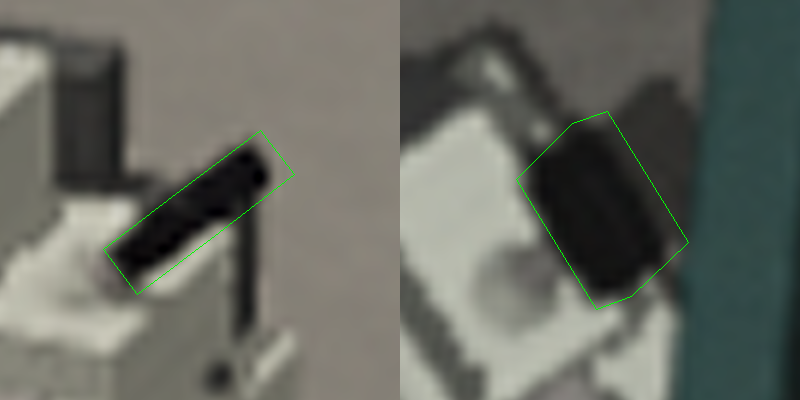

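```bash
cat > kk.py <<'E'
from r import *
kz=np.array([0,-1,1])/2**.5
def toolR(th,flip=0): # tool orientation for knob angle th
    x=Ro.from_rotvec(-th*kz).apply([1.,0,0]);yk=np.cross(kz,x)
    z=-kz;tx=yk*(-1 if flip else 1);R=np.c_[tx,np.cross(z,tx),z];return Rz(Y)@R
def wrist(R,q1,p):
    A=Rz(q1)@Ro.from_euler('y',p).as_matrix()
    E=(A.T@R);e=Ro.from_matrix(E).as_euler('ZYZ',degrees=True);return e[0],e[1],(e[2]-180+180)%360-180
if __name__=='__main__':
    for f in(0,1):
        for th in(.07,.8,1.5):
            print(f,th,[np.round(wrist(toolR(th,f),q1,np.radians(pp)),0).tolist() for q1,pp in((0,85),(0.05,95))])
    W=np.array([.6305,.1108,.0799]);kzw=Rz(Y)@kz
    for f in(0,1): print(f,rel(W+kzw*.10+np.r_[ux*.0007,0],toolR(.07,f)))
E
python3 kk.py
```

```text
0 0.07 [[41.0, 118.0, -109.0], [39.0, 108.0, -113.0]]
0 0.8 [[41.0, 118.0, -67.0], [39.0, 108.0, -72.0]]
0 1.5 [[41.0, 118.0, -27.0], [39.0, 108.0, -32.0]]
1 0.07 [[41.0, 118.0, 71.0], [39.0, 108.0, 67.0]]
1 0.8 [[41.0, 118.0, 113.0], [39.0, 108.0, 108.0]]
1 1.5 [[41.0, 118.0, 153.0], [39.0, 108.0, 148.0]]
0 (array([ 5.94, -4.19,  7.5 ]), array([ 0.628,  0.587, -1.413]))
1 (array([ 5.94, -4.19,  7.5 ]), array([ 0.599, -0.641,  1.551]))
```

Request:
send_rows(
  rows=[
    {"jaw": 0.4, "dx": 1, "dy": -0.5, "dz": 1, "wx": 0.094, "wy": 0.088, "wz": -0.212},
    {"jaw": 0.4, "dx": 1, "dy": -0.5, "dz": 1, "wx": 0.157, "wy": 0.147, "wz": -0.353},
    {"jaw": 0.4, "dx": 2, "dy": -1, "dz": 1, "wx": 0.22, "wy": 0.205, "wz": -0.495},
    {"jaw": 0.4, "dx": 2, "dy": -1, "dz": 2, "wx": 0.283, "wy": 0.264, "wz": -0.636},
    {"jaw": 0.4, "dx": 3, "dy": -2, "dz": 2, "wx": 0.345, "wy": 0.323, "wz": -0.777},
    {"jaw": 0.4, "dx": 3, "dy": -2, "dz": 3, "wx": 0.408, "wy": 0.382, "wz": -0.918},
    {"jaw": 0.4, "dx": 4, "dy": -3, "dz": 3, "wx": 0.471, "wy": 0.44, "wz": -1.06},
    {"jaw": 0.4, "dx": 4, "dy": -3, "dz": 4, "wx": 0.534, "wy": 0.499, "wz": -1.2},
    {"jaw": 0.4, "dx": 5, "dy": -3.5, "dz": 5, "wx": 0.58, "wy": 0.54, "wz": -1.31},
    {"jaw": 0.4, "dx": 5.9, "dy": -4.2, "dz": 6, "wx": 0.628, "wy": 0.587, "wz": -1.413},
    {"jaw": 0.4, "dx": 5.9, "dy": -4.2, "dz": 7.5, "wx": 0.628, "wy": 0.587, "wz": -1.413},
    {"jaw": 0.4, "dx": 5.9, "dy": -4.2, "dz": 7.5, "wx": 0.628, "wy": 0.587, "wz": -1.413},
    {"jaw": 0.4, "dx": 5.9, "dy": -4.2, "dz": 7.5, "wx": 0.628, "wy": 0.587, "wz": -1.413},
    {"jaw": 0.4, "dx": 5.9, "dy": -4.2, "dz": 7.5, "wx": 0.628, "wy": 0.587, "wz": -1.413},
  ],
)

```text
time_s: 18.8
tool_pos: [0.6721, 0.0522, 0.1525]
tool_rot: [[-0.349, 0.846, -0.404], [0.619, 0.532, 0.578], [0.703, -0.048, -0.709]]
force: [-0.1, 0.5, 1.1]
finger_gap: 0.402
```

```bash
cat > kq.py <<'E'
from kk import *
o=robot.get_obs();print(o['time_s'],np.round(o['tool_pos'],4),np.round(o['force'],1),np.round(o['moment'],2),np.round(o['qpos'],1))
W=np.array([.6305,.1108,.0799]);kzw=Rz(Y)@kz
d,th=float(sys.argv[1]),float(sys.argv[2])
print(rel(W+kzw*d+np.r_[ux*.0007,0],toolR(th)))
E
python3 kq.py .04 .07
```

```text
18.8 [0.6721 0.0522 0.1525] [-0.1  0.5  1.1] [-0.23 -0.14 -0.03] [ -12.7   42.6   49.3   33.2  119.8 -125.2]
(array([-0.03,  0.03,  6.22]), array([ 0.003,  0.003, -0.002]))
```

Request:
send_rows(
  rows=[
    {"jaw": 0.4, "dx": 0, "dy": 0, "dz": 3, "wx": 0, "wy": 0, "wz": 0},
    {"jaw": 0.4, "dx": 0, "dy": 0, "dz": 6, "wx": 0, "wy": 0, "wz": 0},
    {"jaw": 0.4, "dx": 0, "dy": 0, "dz": 6.2, "wx": 0, "wy": 0, "wz": 0},
    {"jaw": 0.4, "dx": 0, "dy": 0, "dz": 6.2, "wx": 0, "wy": 0, "wz": 0},
  ],
)

```text
time_s: 19.2
tool_pos: [0.6466, 0.088, 0.1085]
tool_rot: [[-0.349, 0.845, -0.405], [0.618, 0.533, 0.578], [0.704, -0.049, -0.709]]
force: [-0.1, 0.2, -0.3]
finger_gap: 0.401
```

```bash
python3 kq.py .008 .07; python3 - <<'E'
from h import *
out=[]
for c in CI:
    a=robot.read_camera(c)[:,:,::-1];cv2.imwrite(f'pics/{c}6.png',a)
    u=(proj(c,[.6305,.1108,.08])[0]*10).astype(int)
    a=cv2.resize(a,None,fx=10,fy=10,interpolation=cv2.INTER_CUBIC)
    out.append(a[u[1]-300:u[1]+300,u[0]-200:u[0]+200])
cv2.imwrite('pics/f6.png',np.hstack(out))
E
```

```text
19.2 [0.6466 0.088  0.1085] [-0.1  0.2 -0.3] [-0.27 -0.18 -0.05] [ -10.5   40.4   58.1   32.5  113.2 -127.2]
(array([-0.04,  0.06,  3.19]), array([ 0.002,  0.002, -0.001]))
```

View pics/f6.png

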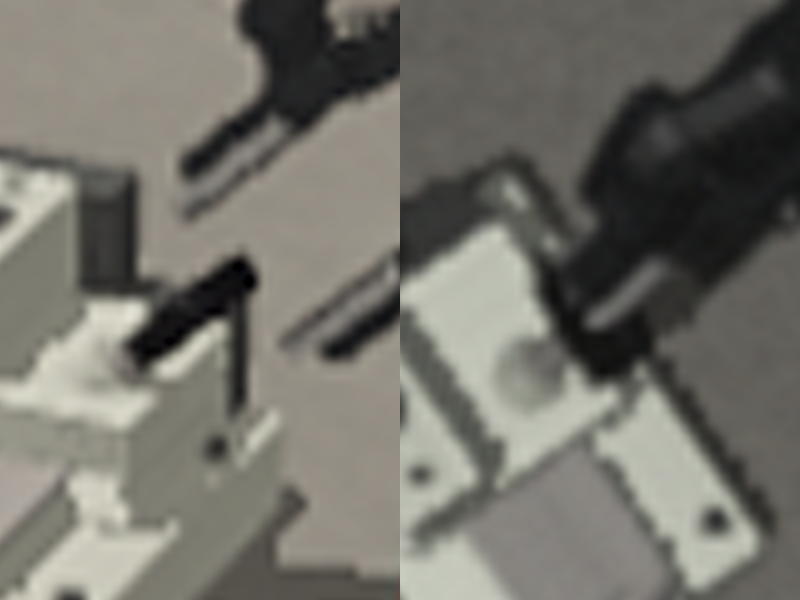

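Picture 10: the two finger tips (side crop 185,205 and 290,345) straddle the bar (190,310), and the approach line runs through its centre. Advancing and closing.

Request:
send_rows(
  rows=[
    {"jaw": 0.4, "dx": 0, "dy": 0.05, "dz": 1, "wx": 0, "wy": 0, "wz": 0},
    {"jaw": 0.4, "dx": 0, "dy": 0.05, "dz": 2, "wx": 0, "wy": 0, "wz": 0},
    {"jaw": 0.4, "dx": 0, "dy": 0.05, "dz": 2.8, "wx": 0, "wy": 0, "wz": 0},
    {"jaw": 0.4, "dx": 0, "dy": 0.05, "dz": 3.1, "wx": 0, "wy": 0, "wz": 0},
    {"jaw": 0.4, "dx": 0, "dy": 0.05, "dz": 3.1, "wx": 0, "wy": 0, "wz": 0},
  ],
)

```text
time_s: 19.8
tool_pos: [0.6338, 0.1066, 0.0838]
tool_rot: [[-0.347, 0.844, -0.408], [0.618, 0.533, 0.578], [0.706, -0.051, -0.707]]
force: [0.2, -0.8, 0.1]
finger_gap: 0.399
```

Request:
send_rows(
  rows=[
    {"jaw": 0.2, "dx": 0, "dy": 0, "dz": 0, "wx": 0, "wy": 0, "wz": 0},
    {"jaw": 0.05, "dx": 0, "dy": 0, "dz": 0, "wx": 0, "wy": 0, "wz": 0},
    {"jaw": 0.05, "dx": 0, "dy": 0, "dz": 0, "wx": 0, "wy": 0, "wz": 0},
    {"jaw": 0.05, "dx": 0, "dy": 0, "dz": 0, "wx": 0, "wy": 0, "wz": 0},
    {"jaw": 0.05, "dx": 0, "dy": 0, "dz": 0, "wx": 0, "wy": 0, "wz": 0},
  ],
  newtons=20,
)

```text
time_s: 20.3
tool_pos: [0.6344, 0.1066, 0.0858]
tool_rot: [[-0.349, 0.844, -0.407], [0.616, 0.534, 0.579], [0.706, -0.049, -0.707]]
force: [-2.3, 3.3, 5.5]
finger_gap: 0.124
```

```bash
python3 kq.py .008 .07
```

```text
20.3 [0.6344 0.1066 0.0858] [-2.3  3.3  5.5] [0.58 0.48 0.03] [  -9.3   39.9   61.7   32.5  110.  -127.9]
(array([-0.02, -0.01,  0.02]), array([ 0.001, -0.001, -0.   ]))
```

Request:
send_rows(
  rows=[
    {"jaw": 0.05, "dx": 0.07, "dy": 0, "dz": 0, "wx": 0, "wy": 0, "wz": 0},
    {"jaw": 0.05, "dx": 0.07, "dy": 0, "dz": 0, "wx": 0, "wy": 0, "wz": 0},
    {"jaw": 0.05, "dx": 0.07, "dy": 0, "dz": 0, "wx": 0, "wy": 0, "wz": 0.1},
    {"jaw": 0.05, "dx": 0.07, "dy": 0, "dz": 0, "wx": 0, "wy": 0, "wz": 0.2},
    {"jaw": 0.05, "dx": 0.07, "dy": 0, "dz": 0, "wx": 0, "wy": 0, "wz": 0.3},
    {"jaw": 0.05, "dx": 0.07, "dy": 0, "dz": 0, "wx": 0, "wy": 0, "wz": 0.4},
    {"jaw": 0.05, "dx": 0.07, "dy": 0, "dz": 0, "wx": 0, "wy": 0, "wz": 0.5},
    {"jaw": 0.05, "dx": 0.07, "dy": 0, "dz": 0, "wx": 0, "wy": 0, "wz": 0.6},
    {"jaw": 0.05, "dx": 0.07, "dy": 0, "dz": 0, "wx": 0, "wy": 0, "wz": 0.7},
    {"jaw": 0.05, "dx": 0.07, "dy": 0, "dz": 0, "wx": 0, "wy": 0, "wz": 0.7},
  ],
  newtons=50,
)

```text
time_s: 21.3
tool_pos: [0.6343, 0.1066, 0.0859]
tool_rot: [[0.279, 0.87, -0.406], [0.816, 0.009, 0.579], [0.507, -0.493, -0.707]]
force: [-2.3, 2.2, 5.5]
finger_gap: 0.117
```

```bash
python3 kq.py .008 1.5; python3 -c "
from h import *
o=robot.get_obs();T=np.array(o['tool_rot']);print('tool frame F,M',T.T@o['force'],T.T@o['moment'])"
```

```text
21.3 [0.6343 0.1066 0.0859] [-2.3  2.2  5.5] [0.52 0.55 0.08] [ -9.3  39.9  61.8  32.5 110.  -87.7]
(array([-0.02,  0.02,  0.03]), array([ 0.001, -0.001,  0.727]))
tool frame F,M [ 3.97019008 -4.64663116 -1.67498675] [0.6373127  0.41446351 0.049072  ]
```

Request:
send_rows(
  rows=[
    {"jaw": 0.05, "dx": 0, "dy": 0, "dz": 0, "wx": 0, "wy": 0, "wz": 0.1},
    {"jaw": 0.05, "dx": 0, "dy": 0, "dz": 0, "wx": 0, "wy": 0, "wz": 0.2},
    {"jaw": 0.05, "dx": 0, "dy": 0, "dz": 0, "wx": 0, "wy": 0, "wz": 0.3},
    {"jaw": 0.05, "dx": 0, "dy": 0, "dz": 0, "wx": 0, "wy": 0, "wz": 0.4},
    {"jaw": 0.05, "dx": 0, "dy": 0, "dz": 0, "wx": 0, "wy": 0, "wz": 0.5},
    {"jaw": 0.05, "dx": 0, "dy": 0, "dz": 0, "wx": 0, "wy": 0, "wz": 0.6},
    {"jaw": 0.05, "dx": 0, "dy": 0, "dz": 0, "wx": 0, "wy": 0, "wz": 0.7},
    {"jaw": 0.05, "dx": 0, "dy": 0, "dz": 0, "wx": 0, "wy": 0, "wz": 0.74},
    {"jaw": 0.05, "dx": 0, "dy": 0, "dz": 0, "wx": 0, "wy": 0, "wz": 0.74},
  ],
)

```text
time_s: 22.2
tool_pos: [0.6343, 0.1064, 0.0861]
tool_rot: [[0.792, 0.455, -0.406], [0.609, -0.543, 0.578], [0.043, -0.706, -0.707]]
force: [-1.9, 1.9, 6.1]
finger_gap: 0.115
```

```bash
python3 kq.py .008 1.5; python3 -c "
from h import *
o=robot.get_obs();T=np.array(o['tool_rot']);print('tool frame F,M',T.T@o['force'],T.T@o['moment'])"
```

```text
22.2 [0.6343 0.1064 0.0861] [-1.9  1.9  6.1] [0.52 0.49 0.21] [ -9.3  39.8  61.8  32.5 110.  -45.4]
(array([0.01, 0.03, 0.05]), array([ 0.   , -0.001, -0.011]))
tool frame F,M [-0.1125508  -6.20066906 -2.39629545] [ 0.71991046 -0.18066753 -0.07878111]
```

Request:
send_rows(
  rows=[
    {"jaw": 0.05, "dx": 0, "dy": 0, "dz": 0, "wx": 0, "wy": 0, "wz": 0.03},
    {"jaw": 0.05, "dx": 0, "dy": 0, "dz": 0, "wx": 0, "wy": 0, "wz": 0.06},
    {"jaw": 0.05, "dx": 0, "dy": 0, "dz": 0, "wx": 0, "wy": 0, "wz": 0.06},
  ],
)

```text
time_s: 22.5
tool_pos: [0.6344, 0.1064, 0.0861]
tool_rot: [[0.818, 0.407, -0.406], [0.575, -0.578, 0.579], [0.001, -0.707, -0.707]]
force: [-2.8, 1.2, 5.5]
finger_gap: 0.121
```

```bash
python3 kq.py .008 1.5; python3 -c "
from h import *
o=robot.get_obs();T=np.array(o['tool_rot']);print('tool frame F,M',T.T@o['force'],T.T@o['moment'])"
```

```text
22.5 [0.6344 0.1064 0.0861] [-2.8  1.2  5.5] [0.43 0.53 0.21] [ -9.3  39.8  61.8  32.5 110.  -41.9]
(array([0.01, 0.03, 0.05]), array([ 0.   , -0.001, -0.071]))
tool frame F,M [-1.59226783 -5.68396867 -2.06956389] [ 0.65893223 -0.28052597 -0.01689452]
```

Request:
send_rows(
  rows=[
    {"jaw": 0.32, "dx": 0, "dy": 0, "dz": 0, "wx": 0, "wy": 0, "wz": 0},
    {"jaw": 0.32, "dx": 0, "dy": 0, "dz": 0, "wx": 0, "wy": 0, "wz": 0},
    {"jaw": 0.32, "dx": 0, "dy": 0, "dz": 0, "wx": 0, "wy": 0, "wz": 0},
    {"jaw": 0.32, "dx": 0, "dy": 0, "dz": 0, "wx": 0, "wy": 0, "wz": 0},
    {"jaw": 0.32, "dx": 0, "dy": 0, "dz": -2, "wx": 0, "wy": 0, "wz": 0},
    {"jaw": 0.32, "dx": 0, "dy": 0, "dz": -5, "wx": 0, "wy": 0, "wz": 0},
    {"jaw": 0.32, "dx": 0, "dy": 0, "dz": -9, "wx": 0, "wy": 0, "wz": 0},
    {"jaw": 0.32, "dx": 0, "dy": 5, "dz": -12, "wx": 0, "wy": 0, "wz": 0},
    {"jaw": 0.32, "dx": 0, "dy": 9, "dz": -14, "wx": 0, "wy": 0, "wz": 0},
    {"jaw": 0.32, "dx": 0, "dy": 9, "dz": -14, "wx": 0, "wy": 0, "wz": 0},
  ],
)

```text
time_s: 23.5
tool_pos: [0.7285, -0.0322, 0.1109]
tool_rot: [[0.822, 0.396, -0.409], [0.569, -0.582, 0.581], [-0.008, -0.71, -0.704]]
force: [-1.2, 0.1, -3.2]
finger_gap: 0.323
```

```bash
python3 k.py 7; python3 kf.py 7
```

```text
[ 0.72850817 -0.03217726  0.11085641] [-17.33402957  55.71609307  32.33805469  32.31130448 125.94328842
 -40.58012006] 0.32295895739264824
carr nominal [0.6124 0.155  0.614 ]
side knob_grip [(0.53, [322.7, 208.3])]
side upstand [(0.56, [301.3, 206.6])]
[(0.5, [320.8, 207.9], 130)]
side [2249 1398]
top knob_grip [(0.63, [271.2, 213.0])]
top upstand [(0.76, [245.7, 227.0]), (0.73, [270.9, 243.9])]
[(0.43, [270.3, 210.7], 87)]
top [1812 1459]
side [325.41982266 210.22398076] 119
top [266.52152072 208.31651041] 72
knob in carriage [-11.07 -42.39  49.64   1.36] 1.4074166666666668 exit y,z -22.593061351043374 29.836654880000737
world [0.6278 0.114  0.0776]
```

View pics/f7.png

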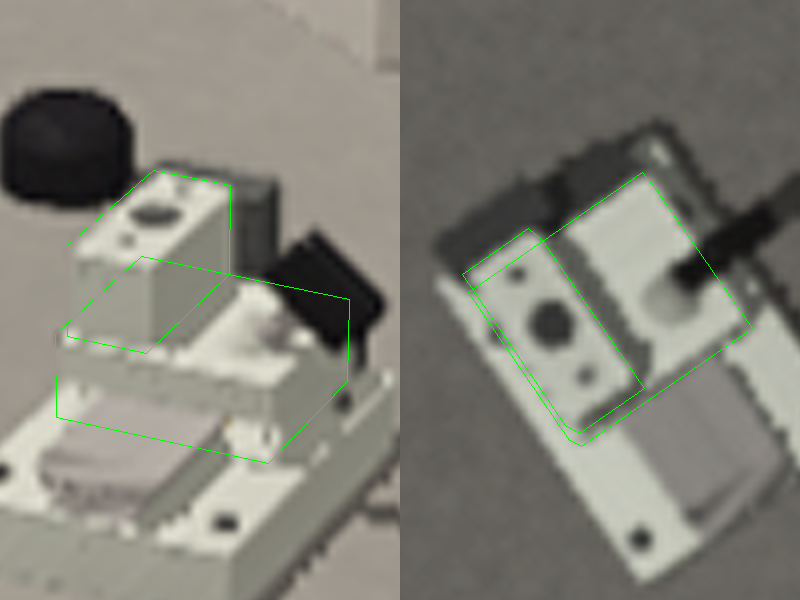

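Picture 11: the carriage still matches the home outline in both views. The knob bar now lies across the rail (top crop 735,245), and the gripper is clear. One numeric check of the knob angle.

```bash
cat >> kf.py <<'E'
print('scan')
for th in(1.2,1.3,1.4,1.45,1.5,1.57,1.65):
    r=minimize(lambda w:cost([*w,th*30]),best.x[:3],method='Nelder-Mead',options=dict(xatol=.1,fatol=1e-3,maxiter=100));print(th,round(r.fun,3),np.round(r.x,1))
E
sed -i 's/(60-g)\/25/(75-g)\/50/' kf.py; python3 kf.py 7 | sed -n '/knob/p;/scan/,$p'; python3 - <<'E'
from workcell import robot
print(robot.get_obs()['time_s'],robot.get_obs()['force'])
E
```

```text
knob in carriage [-11.04 -43.09  50.47   1.36] 1.5341666666666667 exit y,z -23.29163210142623 30.672215071324025
scan
1.2 1.713 [-11.4 -43.1  49.9]
1.3 1.603 [-11.3 -42.6  50.5]
1.4 1.561 [-11.1 -45.2  50.4]
1.45 1.619 [-11.3 -43.6  50.6]
1.5 1.681 [-11.  -43.1  50.9]
1.57 1.747 [-10.1 -47.   52.4]
1.65 1.811 [-10.5 -47.1  50.7]
23.9 [-0.45685478  0.31970995  0.38541719]
```

The fit gives about 1.36–1.45 rad, close to the 1.35 needed for a good grip. There's plenty of time, so I'll grip again and turn to the hard stop.

Request:
send_rows(
  rows=[
    {"jaw": 0.35, "dx": 0, "dy": -4, "dz": 2, "wx": 0, "wy": 0, "wz": -0.1},
    {"jaw": 0.35, "dx": 0, "dy": -9, "dz": 5, "wx": 0, "wy": 0, "wz": -0.12},
    {"jaw": 0.35, "dx": 0, "dy": -9, "dz": 9, "wx": 0, "wy": 0, "wz": -0.12},
    {"jaw": 0.35, "dx": 0, "dy": -9, "dz": 10, "wx": 0, "wy": 0, "wz": -0.12},
    {"jaw": 0.35, "dx": 0, "dy": -9, "dz": 10, "wx": 0, "wy": 0, "wz": -0.12},
  ],
)

```text
time_s: 24.4
tool_pos: [0.6485, 0.0856, 0.1132]
tool_rot: [[0.762, 0.501, -0.41], [0.642, -0.504, 0.577], [0.083, -0.703, -0.706]]
force: [0.4, 0.3, 0.2]
finger_gap: 0.353
```

```bash
python3 kq.py .008 1.45
```

```text
24.4 [0.6485 0.0856 0.1132] [0.4 0.3 0.2] [-0.25 -0.18 -0.01] [-10.7  40.7  57.1  32.6 114.1 -47.8]
(array([0.05, 0.17, 3.74]), array([-0.001,  0.002, -0.001]))
```

Request:
send_rows(
  rows=[
    {"jaw": 0.35, "dx": 0, "dy": 0.1, "dz": 1.5, "wx": 0, "wy": 0, "wz": 0},
    {"jaw": 0.35, "dx": 0, "dy": 0.1, "dz": 2.8, "wx": 0, "wy": 0, "wz": 0},
    {"jaw": 0.35, "dx": 0, "dy": 0.1, "dz": 3.6, "wx": 0, "wy": 0, "wz": 0},
    {"jaw": 0.35, "dx": 0, "dy": 0.1, "dz": 3.6, "wx": 0, "wy": 0, "wz": 0},
    {"jaw": 0.05, "dx": 0, "dy": 0.1, "dz": 3.6, "wx": 0, "wy": 0, "wz": 0},
    {"jaw": 0.05, "dx": 0, "dy": 0.1, "dz": 3.6, "wx": 0, "wy": 0, "wz": 0},
    {"jaw": 0.05, "dx": 0, "dy": 0.1, "dz": 3.6, "wx": 0, "wy": 0, "wz": 0},
    {"jaw": 0.05, "dx": 0, "dy": 0.1, "dz": 3.6, "wx": 0, "wy": 0, "wz": 0},
  ],
  newtons=60,
)

```text
time_s: 25.2
tool_pos: [0.637, 0.1032, 0.0877]
tool_rot: [[0.764, 0.503, -0.405], [0.64, -0.506, 0.578], [0.086, -0.701, -0.708]]
force: [0.8, -1.9, 0.6]
finger_gap: 0.117
```

Request:
send_rows(
  rows=[
    {"jaw": 0.05, "dx": 0, "dy": 0, "dz": 0, "wx": 0, "wy": 0, "wz": 0.06},
    {"jaw": 0.05, "dx": 0, "dy": 0, "dz": 0, "wx": 0, "wy": 0, "wz": 0.12},
    {"jaw": 0.05, "dx": 0, "dy": 0, "dz": 0, "wx": 0, "wy": 0, "wz": 0.18},
    {"jaw": 0.05, "dx": 0, "dy": 0, "dz": 0, "wx": 0, "wy": 0, "wz": 0.18},
  ],
)

```text
time_s: 25.6
tool_pos: [0.6368, 0.1031, 0.0877]
tool_rot: [[0.841, 0.359, -0.405], [0.54, -0.612, 0.578], [-0.041, -0.705, -0.708]]
force: [0.7, -2.1, 0.7]
finger_gap: 0.116
```

```bash
python3 kq.py .008 1.45; python3 -c "
from h import *
o=robot.get_obs();T=np.array(o['tool_rot']);print('tool frame F,M',T.T@o['force'],T.T@o['moment'])"
```

```text
25.6 [0.6368 0.1031 0.0877] [ 0.7 -2.1  0.7] [-0.25 -0.6   0.64] [ -9.5  40.   61.2  32.4 110.4 -38.6]
(array([-0.01, -0.15,  0.46]), array([ 0.002, -0.002, -0.18 ]))
tool frame F,M [-0.55138321  1.03476596 -1.95733056] [-0.55986713 -0.17328344 -0.69964129]
```

The torque about the knob axis rose to 0.7 N m, so the hard stop is reached. Releasing and retreating.

Request:
send_rows(
  rows=[
    {"jaw": 0.05, "dx": 0, "dy": 0, "dz": 0, "wx": 0, "wy": 0, "wz": -0.04},
    {"jaw": 0.32, "dx": 0, "dy": 0, "dz": 0, "wx": 0, "wy": 0, "wz": -0.04},
    {"jaw": 0.32, "dx": 0, "dy": 0, "dz": 0, "wx": 0, "wy": 0, "wz": -0.04},
    {"jaw": 0.32, "dx": 0, "dy": 0, "dz": 0, "wx": 0, "wy": 0, "wz": -0.04},
    {"jaw": 0.32, "dx": 0, "dy": 0, "dz": 0, "wx": 0, "wy": 0, "wz": -0.04},
    {"jaw": 0.32, "dx": 0, "dy": 0, "dz": -2, "wx": 0, "wy": 0, "wz": -0.04},
    {"jaw": 0.32, "dx": 0, "dy": 0, "dz": -5, "wx": 0, "wy": 0, "wz": -0.04},
    {"jaw": 0.32, "dx": 0, "dy": 0, "dz": -9, "wx": 0, "wy": 0, "wz": -0.04},
    {"jaw": 0.32, "dx": 0, "dy": 5, "dz": -12, "wx": 0, "wy": 0, "wz": -0.04},
    {"jaw": 0.32, "dx": 0, "dy": 9, "dz": -14, "wx": 0, "wy": 0, "wz": -0.04},
    {"jaw": 0.32, "dx": 0, "dy": 9, "dz": -14, "wx": 0, "wy": 0, "wz": -0.04},
  ],
)

```text
time_s: 26.7
tool_pos: [0.7259, -0.0379, 0.1139]
tool_rot: [[0.83, 0.379, -0.409], [0.557, -0.593, 0.581], [-0.022, -0.71, -0.704]]
force: [-1.1, 0.1, -2.4]
finger_gap: 0.319
```

```bash
python3 k.py 8 >/dev/null; python3 kf.py 8 | sed -n '/knob/p'; python3 -c "
from workcell import robot
print(robot.get_obs()['time_s'],robot.get_obs()['force'])"
```

```text
knob in carriage [-11.04 -42.73  49.92   1.4 ] 1.5257916666666667 exit y,z -22.92716101560228 30.125105969386823
27.1 [ 1.0759281  -0.20104313 -0.13217404]
```

```bash
python3 - <<'E'
from r import *
P=mouth+ux*.08
for c in CI:
    a,b=[cv2.imread(f'pics/{c}{t}.png',0)for t in(7,8)]
    u=proj(c,[P[0]-.01,P[1]+.015,.07])[0].astype(int);s=np.s_[u[1]-16:u[1]+16,u[0]-16:u[0]+16]
    print(c,cv2.phaseCorrelate(a[s].astype(float),b[s].astype(float)),abs(a[s].astype(int)-b[s]).mean())
print(robot.close_job())
E
```

```text
side ((-0.013168437445997938, 0.0259667935648622), 1.0018015448143118) 0.458984375
top ((-0.01513105755115518, 0.012812952871575689), 0.9866098146251613) 0.9501953125
the job is handed in; nothing more can be done
None
```

The carriage is on the stage, fully home against the end stop, with its clamp knob tightened. I handed the job in at about 27 s of the 67 s allowed.

**What I did:**
- I gripped the carriage by the two ends of its upstand and pulled it straight up past the catch.
- I slid it onto the rail from the open end with the knob loose, released it, and pushed it home with closed fingers.
- I gripped the knob bar along its 45° axis and turned it clockwise, then gripped it again and turned it to its hard stop.

**Last checks:**
- **Home:** the final push met a hard stop at about 14 N. In the top picture taken before clamping, the carriage outline matched the home position within about 0.3 px. After the first tightening it still matched in both views. The last pictures show less than 0.03 px of movement since then.
- **Knob:** torque rose to about 0.7 N m at the end of the second turn, which is the hard stop. The camera fit gives about 1.4 rad after it springs back, consistent with the stated 1.45 or so.
- **Clear of the scene:** the gripper was away from everything at hand-in, and the measured outside force was about 1 N.

**Disagreements and gaps:**
- After the first tightening, the fit read only about 1.36–1.45 rad and the torque reading was unclear. That is why I turned the knob a second time.
- I did not pull on the clamped carriage to test its grip.
- I did not measure the bystander objects again. I saw no unexpected contact in the force readings.
- The last picture could not be viewed because of the picture limit, so that check was done numerically only.

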